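# Change the batch in the electrode-head steriliser

## Task

Change the batch in the steriliser: turn its isolator fully off, lift every finished head out of the block and stand it upright in the steel tray, then put each used head from the mat, one by one, all the way down into an empty pocket of its own size (large or small). When all are in, turn the isolator fully on and leave it on; never touch any head unless the isolator is off, and leave the small jar, the bowl and the pot where they stand.

Things in the scene. Friction and masses are not known exactly. Their poses are not given: they have to be found in the camera images.
- large1: Used LARGE electrode head: steel disc 36 mm across and 12 mm thick with an upright white grip stem, 13 mm across, on its centre; 48 mm tall in all. Origin: centre of the disc's underside; z: up along the stem. About 100 g. Stands on the mat at the start, or is absent.
- large2: Used LARGE electrode head: steel disc 36 mm across and 12 mm thick with an upright white grip stem, 13 mm across, on its centre; 48 mm tall in all. Origin: centre of the disc's underside; z: up along the stem. About 100 g. Stands on the mat at the start, or is absent.
- small1: Used SMALL electrode head: steel disc 26 mm across and 12 mm thick with an upright white grip stem, 13 mm across, on its centre; 48 mm tall in all. Origin: centre of the disc's underside; z: up along the stem. About 60 g. Stands on the mat at the start, or is absent.
- small2: Used SMALL electrode head: steel disc 26 mm across and 12 mm thick with an upright white grip stem, 13 mm across, on its centre; 48 mm tall in all. Origin: centre of the disc's underside; z: up along the stem. About 60 g. Stands on the mat at the start, or is absent.
- small3: Used SMALL electrode head: steel disc 26 mm across and 12 mm thick with an upright white grip stem, 13 mm across, on its centre; 48 mm tall in all. Origin: centre of the disc's underside; z: up along the stem. About 60 g. Stands on the mat at the start, or is absent.
- done1: Finished electrode head, of the large kind: steel disc 36 mm across and 12 mm thick with an upright white grip stem, 13 mm across, on its centre; 48 mm tall in all. Origin: centre of the disc's underside; z: up along the stem. About 100 g. Sits in a large pocket of the steriliser at the start, or is absent. Told from the used ones only by where it starts.
- done2: Finished electrode head, of the large kind: steel disc 36 mm across and 12 mm thick with an upright white grip stem, 13 mm across, on its centre; 48 mm tall in all. Origin: centre of the disc's underside; z: up along the stem. About 100 g. Sits in a large pocket of the steriliser at the start, or is absent. Told from the used ones only by where it starts.
- pocket_large1 (a point): Centre of the floor of a LARGE round pocket of the steriliser: 41 mm across, 16 mm deep, so that a seated head's disc lies 4 mm below the block's top and its stem stands 32 mm out. z is up; axes as the unit's.
- pocket_large2 (a point): Centre of the floor of a LARGE round pocket of the steriliser: 41 mm across, 16 mm deep, so that a seated head's disc lies 4 mm below the block's top and its stem stands 32 mm out. z is up; axes as the unit's.
- pocket_small1 (a point): Centre of the floor of a SMALL round pocket: 31 mm across, 16 mm deep. Axes as the unit's.
- pocket_small2 (a point): Centre of the floor of a SMALL round pocket: 31 mm across, 16 mm deep. Axes as the unit's.
- pocket_small3 (a point): Centre of the floor of a SMALL round pocket: 31 mm across, 16 mm deep. Axes as the unit's.
- unit: Steriliser: fixed cream box 160 mm (x) by 300 mm (y), top 55 mm above the table. Origin: centre of its underside; x away from the robot, y to its left, turned up to 9 degrees. Its +y part is an aluminium block with pockets: two large in the far row (x 36; y 0, 105 mm), three small in the near row (x -38; y 0, 52.5, 105 mm); floors 39 mm above the table. The isolator is on its -y part (x 0, y -95 mm).
- isolator (a joint): Rotary isolator handle on top of the steriliser, turning about the vertical: 0 = off (stop; bar along the unit's x), 1.4 rad = on (stop; 80 degrees clockwise from off, seen from above). It is on at the start. It turns against a friction of about 0.1 N m and stays where it is left.
- isolator_grip (a point): Point on the isolator's axis, 88 mm above the table, in the middle of the handle bar's height. It turns with the handle: x along the bar, z up. The black bar is 64 mm long, 14 mm wide and 34 mm high, from 66 to 100 mm above the table, over a round collar 52 mm across; a white mark on its top lies at its -x end (towards the robot when off).
- tray: Fixed open steel tray, 250 mm (x) by 170 mm (y), walls 4 mm thick and 24 mm high, floor 4 mm thick, empty at the start; for finished heads. Origin: centre of the underside. It and the mat lie either side of the steriliser, which on which side varies.
- mat: Fixed dark rubber mat, 250 mm (x) by 170 mm (y), 3 mm thick, where the used heads stand. Origin: centre of the underside.
- jar: Small closed amber jar, 34 mm across and 42 mm tall, standing on the mat among the used heads; leave it. Origin: centre of the underside.
- bowl: Blue bowl, 90 mm across, 40 mm tall, between robot and steriliser; a bystander. Origin: on its underside.
- pot: White closed pot, 52 mm across, 45 mm tall, between robot and steriliser; a bystander. Origin: on its underside.
Mind the look-alikes: they are no part of the job. What is shaped like the done1 but purple is not meant.

How it is judged:
By the outcome, as a careful person would: the job done as asked, in the order asked, and still so for the second after the job is handed in, with the robot touching nothing.
Of large1, large2, small1, small2, small3 only 3 to 4 are there at a start; the rules pass over those that are not, and their reading is None.
Of done1, done2 only 1 to 2 are there at a start; the rules pass over those that are not, and their reading is None.
At some moment in a run one of large1, large2, small1, small2, small3, done1, done2 may be knocked a few centimetres aside while the robot is not near it.
It also fails if it takes over 210 s, if anything falls off the work surface, if the arm or the gripper's body presses on something with over 40 N, if the wrist force passes 120 N, or if a joint passes its speed limit or range.

## Robot

A 6-joint arm with a two-finger parallel gripper is mounted at the origin on the work surface. World frame = base frame: x ahead of the robot, y to its left, z up, the work surface at z = 0. Lengths are in m, angles in rad, forces in N, time in s.
With the tool pointing down it reaches from about 0.35 to 0.975 m from the base axis. Payload 4.9 kg.
Tool frame: the origin (TCP) lies on the mounting face of the last link; the fingertips stand 173 mm ahead of it and the grasp point (between the pads) lies 155 mm ahead of it; z points along the fingers, y is the direction in which the jaws open and shut (so a half turn about z gives the same grasp; the last joint's range is limited). The gripper opens to 85 mm and grips with 20 to 120 N. Pads are 22 mm wide; open, the fingers measure 114 mm over their backs; the gripper's body (76 mm by 85 mm) begins 54 mm behind the grasp point. The pads swing forward as they close: fully open they stand 13 mm farther back than shut.
Start: joints at [1.073, 0.053, 1.613, -0, 1.476, -0.119], TCP at [0.231, 0.581, 0.405] pointing down, gripper open.
Joint ranges: [-3.01, 3.01], [-1.01, 2.22], [0.06, 2.58], [-1.02, 4.17], [0.09, 2.62], [-3.14, 3.14]. Speed limits (rad/s): [2.57, 2.57, 3.14, 3.14, 3.14, 3.14].

## Interface

Orientations are given as a unit quaternion [w, x, y, z].
In Python, from plant import manip gives the robot as it stands.
- The arm moves only by the tool play_rows, never from a script. Its argument "increments" is a list of rows, each an object with "offset": the shift along the tool's x, y, z in mm, a list of three; "twist": the turn about the tool's z in rad; "grip": the opening, from 0 (shut) to 1 (fully open). In form: [{"offset": [dx, dy, dz], "twist": twist, "grip": grip}, ...]. A call has 1 to 5 rows; each row is the pose to reach, as a shift and turn from the pose commanded when the call began, along the tool's axes at that moment; what a row does not reach only later rows make up. A row lasts 1/12 s, in which the tool goes at most 41.7 mm and 7.16 degrees, less where a joint would pass 70% of its speed; a pose out of reach is approached as far as the arm can. A call with a gripper value outside its range is refused whole. The fingers move at their own pace and stop on an object; the grip force is fixed at half the most. Time passes only in rows, so rows that repeat a pose let the fingers close. It gives the time, the measured TCP pose, the force and the opening at its end, in the units of the state.
- manip.state(): the state, without advancing time (a new reading comes with each control period).
- manip.grab_frame(name): name is "scene" or "top" or "wrist"; returns the picture (384x512x3 uint8, blue, green, red); there is no depth.
- manip.get_calibration(name): a dict with "fx", "fy", "cx", "cy" (pixels), "T" (4x4, takes a point from camera to world coordinates). Camera axes: x right, y down, z forward; pixel columns grow to the right and rows downward; lengths in m; the calibration is good to about 2 mm. A picture is of the moment at which its call begins: read the wrist's pose just before it. get_calibration takes no time and is no camera call; for the wrist camera it gives the pose at the moment of the call.
- manip.job_done(): hands the job in, once; it reports no verdict.
Trained networks look in the newest picture that a camera, given by its name, has taken for a name from the list of things; names that differ only in an ending like _2 or _b are one class to them, and where a whole thing is asked for, a point or a joint stands for the part that bears it (a point fixed in the world has none). Each returns a list of dicts, best first, with "p" (0 to 1); they miss things now and then, are a little off and sometimes report something else, mostly with a low value. They report only what shows in the picture. A call takes as long as a camera call. They do not tell look-alikes from the thing itself.
- manip.boxes_of(query, camera): "xyz" ([x, y, z] in m, in the coordinates of the camera as it stood for that picture, good to about 4 mm: the middle of the surface that is visible of it).
- manip.tip_of(query, camera): "xyz" ([x, y, z] in m, in the coordinates of the camera as it stood for that picture, good to about 4 mm: a listed point, or the origin of a listed thing).
The state is a dict: "time": time; "joint_pos": joint angles; "joint_vel": joint speeds; "joint_efforts": joint torques, N m; "tool_pos": TCP position; "tool_rot": TCP orientation; "contact_force": force on the tool from outside, world axes, zero at the start; "ft_torque": the same for the moment, N m; "gripper_width": opening from 0.0 (shut) to 1.0 (fully open).
Only numpy, scipy, OpenCV 4.12 (cv2) and the standard library are available. Lean on these libraries where they do the work, as an engineer would, in place of code of your own. Each camera call takes 0.05 s, during which the arm holds its last target. There are 200 camera calls.

## Working session

There is one attempt and no reset: what is moved stays moved. The work goes in short steps, Python scripts to look and compute and a tool call to move; the robot and the scene stay as the last step left them, time stands still between calls to the robot, and variables do not carry over. Pictures are saved under pics/ and viewed, about 12 in all and at most 16, crops included, and the job is handed in when it is done.

Besides the shell and the picture viewer there is one more tool, called after "Request:" as name(argument=value, ...) on one line, values as JSON. play_rows: Moves the arm, as the interface text tells. Its arguments: {"type":"object","properties":{"increments":{"type":"array"}},"required":["increments"]}

```bash
mkdir -p pics; ls
cat > h.py <<'E'
import numpy as np, cv2
from plant import manip
from scipy.spatial.transform import Rotation as R
def snap(cam,name=None):
    T=manip.get_calibration(cam); f=manip.grab_frame(cam)
    if name: cv2.imwrite('pics/'+name+'.png',f)
    return f,T
def ray(c,u,v,z):
    T=np.array(c['T']); d=T[:3,:3]@np.array([(u-c['cx'])/c['fx'],(v-c['cy'])/c['fy'],1]); o=T[:3,3]
    return o+d*(z-o[2])/d[2]
def pix(c,p):
    T=np.linalg.inv(np.array(c['T'])); q=T[:3,:3]@np.array(p)+T[:3,3]
    return np.array([c['fx']*q[0]/q[2]+c['cx'],c['fy']*q[1]/q[2]+c['cy']])
def world(c,x):
    T=np.array(c['T']); return T[:3,:3]@np.array(x)+T[:3,3]
def rot():
    s=manip.state(); w,x,y,z=s['tool_rot']; return np.array(s['tool_pos']),R.from_quat([x,y,z,w])
def tool(p,yaw=None):
    """shift in tool mm to bring grasp point to world p"""
    t,r=rot(); g=t+r.apply([0,0,.155]); return r.inv().apply(np.array(p)-g)*1000
E
python3 - <<'E'
from h import *
for c in ['top','scene']:
    f,T=snap(c,c+'0'); print(c,np.round(T['T'],3).tolist(),T['fx'])
    for q in ['large1','small1','done1','jar','isolator_grip','unit','tray','mat','pocket_large1','pocket_small1','bowl','pot']:
        print(q,[(np.round(world(T,d['xyz']),3).tolist(),round(d['p'],2)) for d in manip.tip_of(q,c)])
s=manip.state();print(s['time'],s['tool_pos'],s['tool_rot'])
a=cv2.imread('pics/top0.png');b=cv2.resize(a,(800,600));cv2.imwrite('pics/top0b.png',b)
E
```

```text
pics
top [[-0.025, -0.998, 0.058, 0.474], [-1.0, 0.026, 0.016, 0.002], [-0.018, -0.057, -0.998, 1.105], [0.0, 0.0, 0.0, 1.0]] 397.8744203526344
large1 [([0.602, -0.284, 0.003], 0.6)]
small1 [([0.585, -0.355, 0.005], 0.6), ([0.439, -0.26, 0.005], 0.48)]
done1 [([0.705, 0.116, 0.0], 0.64), ([0.59, -0.009, 0.043], 0.57), ([0.718, -0.033, 0.002], 0.43)]
jar [([0.513, -0.342, 0.003], 0.64)]
isolator_grip []
unit [([0.552, -0.011, 0.002], 0.86)]
tray [([0.515, 0.322, 0.002], 0.58)]
mat [([0.512, -0.303, -0.002], 0.97)]
pocket_large1 [([0.586, -0.008, 0.04], 0.81), ([0.589, 0.092, 0.039], 0.66), ([0.59, -0.011, 0.04], 0.22)]
pocket_small1 [([0.513, 0.044, 0.04], 0.87), ([0.513, 0.092, 0.042], 0.61), ([0.587, 0.094, 0.041], 0.31)]
bowl [([0.37, 0.078, -0.002], 0.74)]
pot [([0.391, -0.071, 0.002], 0.76)]
scene [[0.415, 0.735, -0.536, 1.006], [0.91, -0.326, 0.256, -0.217], [0.014, -0.594, -0.804, 0.8], [0.0, 0.0, 0.0, 1.0]] 359.0402287204625
large1 [([0.372, 0.074, 0.002], 0.67), ([0.601, -0.277, 0.002], 0.54)]
small1 [([0.591, -0.005, 0.041], 0.56), ([0.441, -0.256, 0.005], 0.53), ([0.586, -0
[... 168 characters left out ...]
0.345, 0.004], 0.72), ([0.514, -0.008, 0.04], 0.58), ([0.51, 0.041, 0.039], 0.17)]
isolator_grip [([0.554, -0.108, 0.088], 0.71)]
unit [([0.556, -0.013, 0.001], 0.97), ([0.505, 0.092, 0.037], 0.39)]
tray [([0.515, 0.321, -0.002], 0.57), ([0.513, 0.043, 0.039], 0.43)]
mat [([0.511, -0.308, -0.003], 0.98), ([0.553, -0.011, 0.001], 0.37)]
pocket_large1 [([0.587, -0.005, 0.039], 0.92), ([0.586, 0.096, 0.037], 0.62), ([0.44, -0.256, 0.002], 0.31)]
pocket_small1 [([0.514, -0.01, 0.035], 0.81), ([0.509, 0.094, 0.038], 0.69)]
bowl [([0.369, 0.075, -0.001], 0.68)]
pot [([0.512, -0.306, -0.002], 0.54)]
1.3 [0.23111871 0.5806812  0.40470691] [6.02173587e-06 1.88264469e-01 9.82118368e-01 9.98653747e-06]
```

View pics/top0b.png

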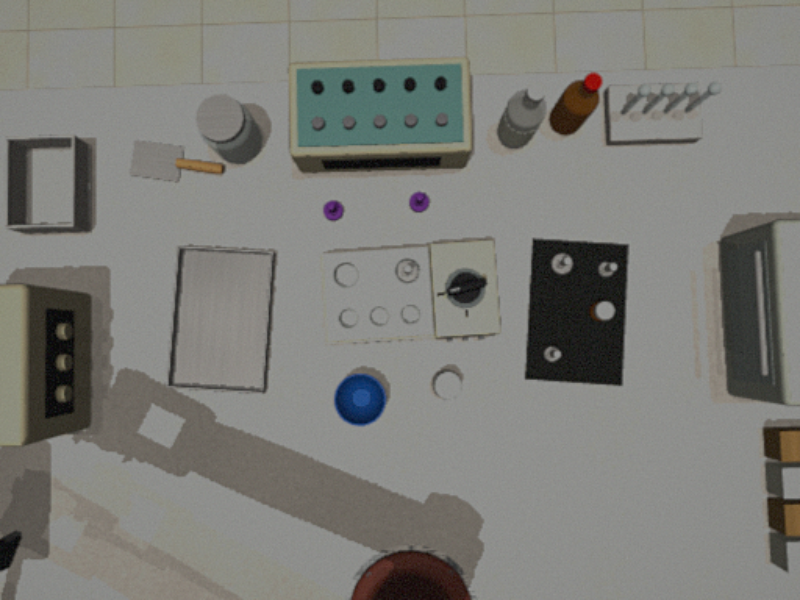

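View pics/scene0.png

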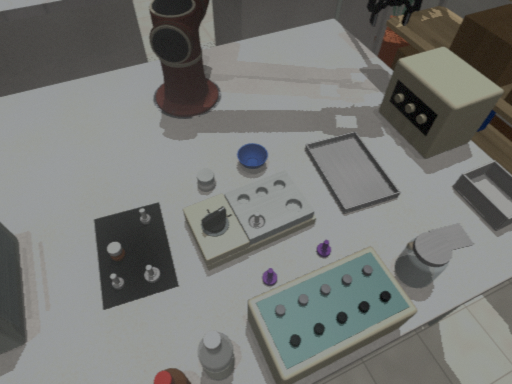

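The top view shows one finished head in the unit's pocket at px (408,268). On the mat are three used heads: a large at (562,262) and smalls at (607,267) and (552,353), with the amber jar at (603,310). The look-alikes are the purple heads at (334,210) and (420,202), which I will leave. The scene view agrees. Next I move over the unit for a closer look.

```bash
cat >> h.py <<'E'
def plan(p,ang=None):
    """tool-mm offset for grasp point to world p; twist (rad) to bring jaw axis to world angle ang deg (mod 180)"""
    t,r=rot(); y=r.apply([0,1,0]); a=np.degrees(np.arctan2(y[1],y[0]))
    o=tool(p); print('grasp',np.round(t+r.apply([0,0,.155]),4),'jaw',round(a,1),'off',np.round(o,1),'n',int(np.ceil(np.linalg.norm(o)/200)))
    if ang is not None:
        d=(ang-a+90)%180-90; print('twist',round(-np.radians(d),3),'alt',round(-np.radians(d-180*np.sign(d)),3),'j6',round(manip.state()['joint_pos'][5],2))
E
python3 - <<'E'
from h import *
plan([.54,-.03,.26],11)
E
```

```text
grasp [0.2311 0.5807 0.2497] jaw 68.3 off [-512.8 -453.2  -10.3] n 4
twist 1.0 alt -2.142 j6 -0.12
```

Request:
play_rows(increments=[{"offset": [-128, -113, -3], "twist": 0, "grip": 1}, {"offset": [-128, -113, -3], "twist": 0, "grip": 1}, {"offset": [-128, -113, -3], "twist": 0, "grip": 1}, {"offset": [-128, -113, -3], "twist": 0, "grip": 1}, {"offset": [-128, -113, -3], "twist": 0, "grip": 1}])

```text
time: 1.72
tool_pos: [0.3102, 0.4245, 0.4078]
tool_rot: [0.001, 0.191, 0.982, -0.001]
contact_force: [0.1, 0.3, -0.5]
gripper_width: 1.002
```

Request:
play_rows(increments=[{"offset": [-128, -113, -3], "twist": 0, "grip": 1}, {"offset": [-128, -113, -3], "twist": 0, "grip": 1}, {"offset": [-128, -113, -3], "twist": 0, "grip": 1}, {"offset": [-128, -113, -3], "twist": 0, "grip": 1}, {"offset": [-128, -113, -3], "twist": 0, "grip": 1}])

```text
time: 2.13
tool_pos: [0.3874, 0.272, 0.4111]
tool_rot: [0.001, 0.191, 0.982, -0.001]
contact_force: [0.1, -0.3, 0.3]
gripper_width: 1.005
```

Request:
play_rows(increments=[{"offset": [-128, -113, -3], "twist": 0, "grip": 1}, {"offset": [-128, -113, -3], "twist": 0, "grip": 1}, {"offset": [-128, -113, -3], "twist": 0, "grip": 1}, {"offset": [-128, -113, -3], "twist": 0, "grip": 1}, {"offset": [-128, -113, -3], "twist": 0, "grip": 1}])

```text
time: 2.55
tool_pos: [0.4644, 0.1197, 0.4141]
tool_rot: [0.001, 0.191, 0.982, -0.001]
contact_force: [-0.7, 0.9, 0.4]
gripper_width: 1.0
```

Request:
play_rows(increments=[{"offset": [-128, -113, -3], "twist": 0, "grip": 1}, {"offset": [-128, -113, -3], "twist": 0, "grip": 1}, {"offset": [-128, -113, -3], "twist": 0, "grip": 1}, {"offset": [-128, -113, -3], "twist": 0, "grip": 1}, {"offset": [-128, -113, -3], "twist": 0, "grip": 1}])

```text
time: 2.97
tool_pos: [0.5416, -0.0324, 0.4168]
tool_rot: [0.001, 0.191, 0.982, -0.001]
contact_force: [-0.5, -0.0, 0.1]
gripper_width: 1.002
```

Request:
play_rows(increments=[{"offset": [0, 0, 0], "twist": 0.5, "grip": 1}, {"offset": [0, 0, 0], "twist": 0.5, "grip": 1}, {"offset": [0, 0, 0], "twist": 0.5, "grip": 1}, {"offset": [0, 0, 0], "twist": 0.5, "grip": 1}, {"offset": [0, 0, 0], "twist": 0.5, "grip": 1}])

```text
time: 3.38
tool_pos: [0.5398, -0.0275, 0.4166]
tool_rot: [-0.0, 0.426, 0.905, 0.0]
contact_force: [-0.9, 0.1, 0.3]
gripper_width: 1.003
```

Request:
play_rows(increments=[{"offset": [0, 0, 0], "twist": 0.5, "grip": 1}, {"offset": [0, 0, 0], "twist": 0.5, "grip": 1}, {"offset": [0, 0, 0], "twist": 0.5, "grip": 1}, {"offset": [0, 0, 0], "twist": 0.5, "grip": 1}, {"offset": [0, 0, 0], "twist": 0.5, "grip": 1}])

```text
time: 3.8
tool_pos: [0.5397, -0.0277, 0.4167]
tool_rot: [-0.0, 0.635, 0.772, 0.0]
contact_force: [0.4, -0.6, 0.4]
gripper_width: 0.995
```

Run:
```python
from h import *
plan([.554,-.108,.16],11)
f,T=snap('wrist','w1'); print(np.round(T['T'],3).tolist(),T['fx'],manip.state()['time'])
for q in ['isolator_grip','unit','pocket_large1','pocket_small1','done1']:
    print(q,[(np.round(world(T,d['xyz']),4).tolist(),round(d['p'],2)) for d in manip.tip_of(q,'wrist')])
```

```text
grasp [ 0.5397 -0.0277  0.2617] jaw 11.1 off [-81.6  -1.5 101.7] n 1
twist 0.002 alt -3.14 j6 -0.38
[[0.981, 0.183, 0.061, 0.524], [0.192, -0.931, -0.31, 0.052], [0.0, 0.316, -0.949, 0.386], [0.0, 0.0, 0.0, 1.0]] 296.0915358508587 3.85
isolator_grip []
unit [([0.5548, -0.0095, -0.0004], 0.95), ([0.5147, -0.3415, 0.0037], 0.38)]
pocket_large1 [([0.5871, 0.0978, 0.0409], 0.75), ([0.5879, -0.009, 0.0411], 0.58), ([0.5166, -0.341, 0.0035], 0.2)]
pocket_small1 [([0.5099, 0.0885, 0.0423], 0.72), ([0.509, 0.0414, 0.0372], 0.7), ([0.5151, -0.0097, 0.0385], 0.56)]
done1 [([0.705, 0.1192, -0.0], 0.8), ([0.7168, -0.0336, 0.0023], 0.75), ([0.5897, -0.0079, 0.0354], 0.68), ([0.5967, -0.282, 0.0046], 0.21)]
```

View pics/w1.png

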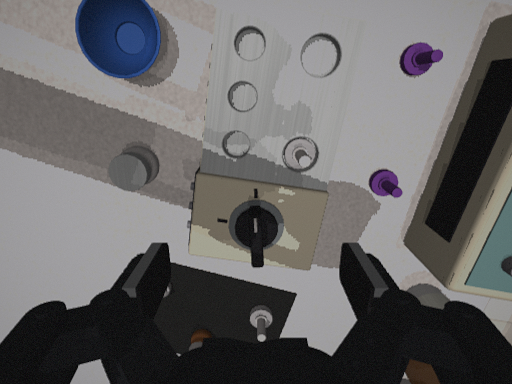

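The wrist view shows the isolator at px (257,230), the pocket rims at (250,43), (242,96), (236,144), (321,55) and (300,153), and the finished head in (300,153). I will fit the unit pose to these.

Run:
```python
from h import *
from scipy.optimize import least_squares
M=np.array([[36,105],[36,0],[-38,105],[-38,52.5],[-38,0]])/1000
w=manip.get_calibration('wrist');t=manip.get_calibration('top')
W=[(321,55),(300,153),(250,43),(242,96),(236,144)]
P=[(346,274),(408,270),(348,317),(379,315),(410,313)]
def fit(Q):
    f=lambda s:(np.c_[np.cos(s[2])*M[:,0]-np.sin(s[2])*M[:,1],np.sin(s[2])*M[:,0]+np.cos(s[2])*M[:,1]]+s[:2]-Q).ravel()
    r=least_squares(f,[.55,0,0]); print(np.round(r.x,4),np.round(f(r.x)*1000,1)); return r.x
fit(np.array([ray(w,*q,.055)[:2] for q in W])); fit(np.array([ray(t,u*.64,v*.64,.055)[:2] for u,v in P]))
D=np.array([[.5868,.096],[.5885,-.0075],[.5098,.0915],[.511,.0428],[.5146,-.0097]]);fit(D)
print(pix(w,[.554,-.108,.088]))
```

```text
[ 0.553  -0.0103  0.0398] [-0.2  0.3  0.6 -1.  -0.5  0.4  0.3  0.2 -0.2 -0. ]
[ 0.5533 -0.0117  0.0325] [ 0.8  0.2  0.2  0.7 -0.  -0.4 -0.3 -0.3 -0.7 -0.3]
[ 0.5523 -0.0096  0.0333] [-2.   0.6 -0.2 -0.9  1.   2.6  1.6 -1.2 -0.3 -1.1]
[253.29231467 238.96102956]
```

Request:
play_rows(increments=[{"offset": [-80, 1.5, 100], "twist": -0.018, "grip": 1}, {"offset": [-80, 1.5, 100], "twist": -0.018, "grip": 1}, {"offset": [-80, 1.5, 100], "twist": -0.018, "grip": 1}, {"offset": [-80, 1.5, 100], "twist": -0.018, "grip": 1}, {"offset": [-80, 1.5, 100], "twist": -0.018, "grip": 1}])

```text
time: 4.52
tool_pos: [0.5556, -0.1078, 0.3135]
tool_rot: [-0.003, 0.63, 0.777, -0.001]
contact_force: [-0.8, -0.0, 0.5]
gripper_width: 1.0
```

Run:
```python
from h import *
plan([.5565,-.1056,.088],12.1)
f,T=snap('wrist','w2'); cv2.imwrite('pics/w2c.png',f[150:384,100:420])
print(pix(T,[.5565,-.1056,.1]), [(np.round(world(T,d['xyz']),4).tolist(),round(d['p'],2)) for d in manip.tip_of('isolator_grip','wrist')])
```

```text
grasp [ 0.5547 -0.1074  0.1585] jaw 12.0 off [ 1.2  2.5 70.5] n 1
twist -0.002 alt 3.139 j6 -0.53
[257.90751597 213.34730806] [([0.5534, -0.1016, 0.0869], 0.63), ([0.5164, -0.339, 0.0009], 0.51)]
```

View pics/w2c.png

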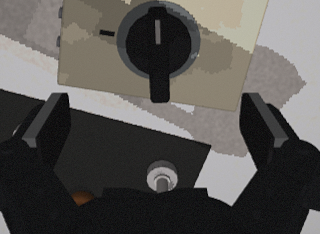

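Run:
```python
from h import *
T=manip.get_calibration('wrist'); print(np.round(T['T'],3)[:3,3])
f=cv2.imread('pics/w2.png')
for p,z in [((260,253),.1),((257,205),.1),((258,190),.066)]: print(ray(T,*p,z))
for z in (.066,.1):
  for l in (-.032,0,.032):
    a=np.radians(12.1+90); print(z,l,pix(T,[.5565+l*np.cos(a),-.1056+l*np.sin(a),z]))
c=f[150:270,180:340]; cv2.imwrite('pics/w2d.png',cv2.convertScaleAbs(cv2.resize(c,None,fx=4,fy=4,interpolation=cv2.INTER_CUBIC),alpha=1.8,beta=20))
```

```text
[ 0.54  -0.027  0.287]
[ 0.56763039 -0.13690161  0.1       ]
[ 0.55764932 -0.10093403  0.1       ]
[ 0.55893687 -0.10173196  0.066     ]
0.066 -0.032 [254.03293592 230.20940855]
0.066 0 [253.96823568 193.8946442 ]
0.066 0.032 [253.89771334 154.31207239]
0.1 -0.032 [253.99969967 251.8642021 ]
0.1 0 [253.92305663 210.85764147]
0.1 0.032 [253.83836297 165.54373523]
```

View pics/w2d.png

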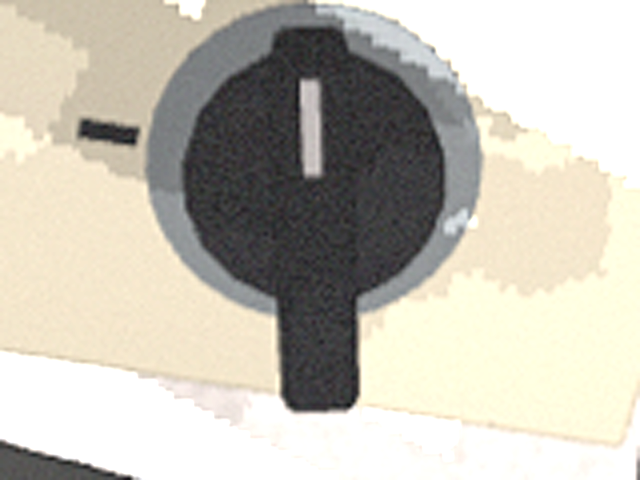

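Request:
play_rows(increments=[{"offset": [1.5, 4, 35], "twist": -0.015, "grip": 1}, {"offset": [1.5, 4, 70], "twist": -0.015, "grip": 1}, {"offset": [1.5, 4, 70], "twist": -0.015, "grip": 1}, {"offset": [1.5, 4, 70], "twist": -0.015, "grip": 0.5}, {"offset": [1.5, 4, 70], "twist": -0.015, "grip": 0.3}])

```text
time: 5.03
tool_pos: [0.561, -0.1043, 0.2497]
tool_rot: [0.002, 0.623, 0.782, 0.001]
contact_force: [0.8, -0.7, 0.6]
gripper_width: 0.751
```

Request:
play_rows(increments=[{"offset": [0, 0, 0], "twist": 0, "grip": 0.2}, {"offset": [0, 0, 0], "twist": 0, "grip": 0.2}, {"offset": [0, 0, 0], "twist": 0, "grip": 0.1}, {"offset": [0, 0, 0], "twist": 0, "grip": 0.0}, {"offset": [0, 0, 0], "twist": 0, "grip": 0}])

```text
time: 5.45
tool_pos: [0.5586, -0.1054, 0.2483]
tool_rot: [-0.003, 0.623, 0.782, -0.004]
contact_force: [-17.5, -2.5, 13.1]
gripper_width: 0.152
```

Request:
play_rows(increments=[{"offset": [0, 0, 0], "twist": 0, "grip": 0}, {"offset": [0, 0, 0], "twist": 0, "grip": 0}, {"offset": [0, 0, 0], "twist": 0, "grip": 0.0}, {"offset": [0, 0, 0], "twist": 0, "grip": 0.0}, {"offset": [0, 0, 0], "twist": 0, "grip": 0}])

```text
time: 5.87
tool_pos: [0.5585, -0.1054, 0.2483]
tool_rot: [-0.003, 0.623, 0.782, -0.004]
contact_force: [-16.3, -2.5, 13.5]
gripper_width: 0.151
```

Run:
```python
from h import *
plan([.5585,-.105,.088],12.1); s=manip.state(); print(s['contact_force'],s['ft_torque'],s['gripper_width'])
```

```text
grasp [ 0.5571 -0.1057  0.0933] jaw 12.9 off [0.4 1.5 5.3] n 1
twist 0.014 alt -3.127 j6 -0.54
[-16.27696301  -2.48044354  13.52539492] [-0.42538532  2.55738229  0.12407842] 0.15120341566735887
```

Request:
play_rows(increments=[{"offset": [0, -1.5, -2], "twist": 0, "grip": 0}, {"offset": [0, -1.5, -2], "twist": -0.1, "grip": 0}, {"offset": [0, -1.5, -2], "twist": -0.2, "grip": 0}, {"offset": [0, -1.5, -2], "twist": -0.3, "grip": 0}, {"offset": [0, -1.5, -2], "twist": -0.4, "grip": 0}])

```text
time: 6.28
tool_pos: [0.5576, -0.1055, 0.2484]
tool_rot: [-0.002, 0.453, 0.891, -0.001]
contact_force: [-5.0, -3.2, 0.5]
gripper_width: 0.152
```

Request:
play_rows(increments=[{"offset": [0, 0, 0], "twist": -0.1, "grip": 0}, {"offset": [0, 0, 0], "twist": -0.2, "grip": 0}, {"offset": [0, 0, 0], "twist": -0.3, "grip": 0}, {"offset": [0, 0, 0], "twist": -0.4, "grip": 0}, {"offset": [0, 0, 0], "twist": -0.5, "grip": 0}])

```text
time: 6.7
tool_pos: [0.5576, -0.1054, 0.2484]
tool_rot: [-0.002, 0.219, 0.976, -0.001]
contact_force: [-4.9, -3.0, 0.3]
gripper_width: 0.151
```

Request:
play_rows(increments=[{"offset": [0, 0, 0], "twist": -0.1, "grip": 0}, {"offset": [0, 0, 0], "twist": -0.2, "grip": 0}, {"offset": [0, 0, 0], "twist": -0.3, "grip": 0}, {"offset": [0, 0, 0], "twist": -0.4, "grip": 0}, {"offset": [0, 0, 0], "twist": -0.45, "grip": 0}])

```text
time: 7.12
tool_pos: [0.5577, -0.1053, 0.2484]
tool_rot: [-0.002, -0.004, 1.0, -0.0]
contact_force: [-5.1, -2.6, -0.2]
gripper_width: 0.153
```

Run:
```python
from h import *
plan([.5565,-.1056,.09],92.1); s=manip.state(); print(s['contact_force'],s['ft_torque'],s['gripper_width'])
```

```text
grasp [ 0.5571 -0.1054  0.0934] jaw 90.5 off [ 0.6 -0.1  3.4] n 1
twist -0.029 alt 3.113 j6 -1.9
[-5.10040322 -2.59155244 -0.19181248] [-0.34103277  0.65709702 -0.12952928] 0.15268065319337223
```

Request:
play_rows(increments=[{"offset": [0, 0, 0], "twist": -0.02, "grip": 0}, {"offset": [0, 0, 0], "twist": -0.04, "grip": 0}, {"offset": [0, 0, 0], "twist": -0.05, "grip": 0}, {"offset": [0, 0, 0], "twist": -0.05, "grip": 0}, {"offset": [0, 0, 0], "twist": -0.05, "grip": 0}])

```text
time: 7.53
tool_pos: [0.5576, -0.1054, 0.2484]
tool_rot: [-0.002, -0.026, 1.0, -0.0]
contact_force: [-4.5, -1.7, 0.3]
gripper_width: 0.148
```

Run:
```python
from h import *
plan([.5565,-.1056,.09],92.1); s=manip.state(); print(s['contact_force'],s['ft_torque'],s['gripper_width'])
```

```text
grasp [ 0.557  -0.1055  0.0934] jaw 93.0 off [ 0.5 -0.1  3.4] n 1
twist 0.015 alt -3.126 j6 -1.94
[-4.52472309 -1.6695721   0.3195837 ] [-0.33167802  0.71648316 -0.67719271] 0.1477687311716777
```

Request:
play_rows(increments=[{"offset": [0, 0, 0], "twist": 0.0, "grip": 0.5}, {"offset": [0, 0, 0], "twist": 0, "grip": 0.5}, {"offset": [0, 0, 0], "twist": 0, "grip": 0.5}, {"offset": [0, 0, 0], "twist": 0, "grip": 0.5}, {"offset": [0, 0, -10], "twist": 0, "grip": 0.5}])

```text
time: 7.95
tool_pos: [0.5579, -0.1046, 0.2572]
tool_rot: [-0.002, -0.027, 1.0, 0.001]
contact_force: [-0.5, 0.6, -0.4]
gripper_width: 0.498
```

Request:
play_rows(increments=[{"offset": [0, 0, -40], "twist": 0.0, "grip": 0.5}, {"offset": [0, 0, -70], "twist": 0, "grip": 0.5}, {"offset": [-10, 30, -70], "twist": 0, "grip": 0.5}, {"offset": [-30, 60, -70], "twist": 0, "grip": 0.5}, {"offset": [-37, 94, -70], "twist": 0, "grip": 0.5}])

```text
time: 8.37
tool_pos: [0.5919, -0.0086, 0.3316]
tool_rot: [0.003, -0.026, 1.0, -0.0]
contact_force: [-0.0, 0.7, -0.3]
gripper_width: 0.497
```

Run:
```python
from h import *
plan([.589,-.0094,.077],92.1); s=manip.state(); print(s['contact_force'],s['gripper_width'])
f,T=snap('wrist','w3'); 
for q in ['isolator_grip','done1','pocket_large1']:
    print(q,[(np.round(world(T,d['xyz']),4).tolist(),round(d['p'],2)) for d in manip.tip_of(q,'wrist')])
print(pix(T,[.589,-.0094,.087]))
```

```text
grasp [ 0.5927 -0.0087  0.1766] jaw 93.0 off [ 4.3 -0.4 99.5] n 1
twist 0.016 alt -3.126 j6 -1.76
[-0.04394225  0.66965599 -0.27961675] 0.49669090917808806
isolator_grip [([0.5562, -0.1031, 0.0878], 0.65)]
done1 [([0.7137, -0.0323, 0.0012], 0.87), ([0.5873, -0.0087, 0.0388], 0.57), ([0.7074, 0.1234, 0.0016], 0.55)]
pocket_large1 [([0.5841, 0.0962, 0.0425], 0.95)]
[253.73870049 192.76031457]
```

View pics/w3.png

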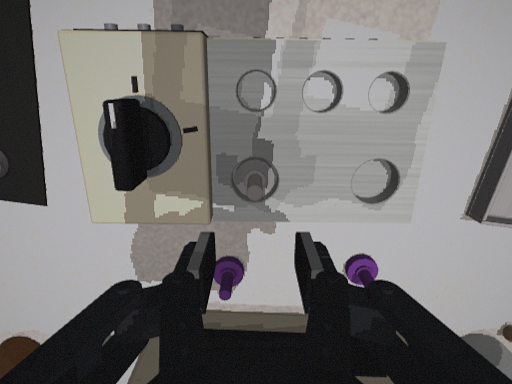

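The wrist view shows the isolator bar back along unit x. The stem top at (255,195) matches the predicted (254,193), so I grasp.

Request:
play_rows(increments=[{"offset": [4, -0.5, 40], "twist": 0.0, "grip": 0.5}, {"offset": [4, -0.5, 75], "twist": 0, "grip": 0.5}, {"offset": [4, -0.5, 99], "twist": 0, "grip": 0.5}, {"offset": [4, -0.5, 99], "twist": 0, "grip": 0.5}, {"offset": [4, -0.5, 99], "twist": 0, "grip": 0.2}])

```text
time: 8.98
tool_pos: [0.5864, -0.0111, 0.2295]
tool_rot: [-0.0, -0.026, 1.0, -0.0]
contact_force: [-0.5, 0.3, -0.1]
gripper_width: 0.375
```

Request:
play_rows(increments=[{"offset": [0, 0, 0], "twist": 0.0, "grip": 0}, {"offset": [0, 0, 0], "twist": 0, "grip": 0}, {"offset": [0, 0, 0], "twist": 0, "grip": 0}, {"offset": [0, 0, 0], "twist": 0, "grip": 0}, {"offset": [0, 0, 0], "twist": 0, "grip": 0}])

```text
time: 9.4
tool_pos: [0.5866, -0.0101, 0.2303]
tool_rot: [0.0, -0.027, 1.0, -0.0]
contact_force: [-0.7, -1.7, 2.4]
gripper_width: 0.132
```

Run:
```python
from h import *
plan([.515,.30,.17],92.1); s=manip.state(); print(s['contact_force'],s['gripper_width'])
```

```text
grasp [ 0.5867 -0.0102  0.0753] jaw 93.1 off [ 54.7 313.5 -95. ] n 2
twist 0.017 alt -3.124 j6 -1.77
[-0.74619097 -1.68772061  2.37435255] 0.1320745928375059
```

Request:
play_rows(increments=[{"offset": [0, 0, -30], "twist": 0.0, "grip": 0}, {"offset": [0, 0, -65], "twist": 0, "grip": 0}, {"offset": [0, 0, -95], "twist": 0, "grip": 0}, {"offset": [0, 20, -95], "twist": 0, "grip": 0}, {"offset": [0, 55, -95], "twist": 0, "grip": 0}])

```text
time: 9.82
tool_pos: [0.5845, 0.0437, 0.328]
tool_rot: [0.003, -0.025, 1.0, -0.001]
contact_force: [0.9, 0.8, -1.4]
gripper_width: 0.127
```

Request:
play_rows(increments=[{"offset": [10, 35, 0], "twist": 0.0, "grip": 0}, {"offset": [20, 70, 0], "twist": 0, "grip": 0}, {"offset": [30, 105, 0], "twist": 0, "grip": 0}, {"offset": [40, 135, 0], "twist": 0, "grip": 0}, {"offset": [50, 165, 0], "twist": 0, "grip": 0}])

```text
time: 10.23
tool_pos: [0.5234, 0.2088, 0.3241]
tool_rot: [-0.001, -0.027, 1.0, 0.0]
contact_force: [-0.5, 0.4, -0.8]
gripper_width: 0.128
```

Request:
play_rows(increments=[{"offset": [0, 35, 0], "twist": 0.0, "grip": 0}, {"offset": [0, 65, 0], "twist": 0, "grip": 0}, {"offset": [0, 90, 0], "twist": 0, "grip": 0}, {"offset": [0, 94, 30], "twist": 0, "grip": 0}, {"offset": [0, 94, 60], "twist": 0, "grip": 0}])

```text
time: 10.65
tool_pos: [0.5198, 0.3036, 0.2665]
tool_rot: [0.003, -0.029, 1.0, 0.001]
contact_force: [-0.2, -0.5, -2.0]
gripper_width: 0.127
```

Run:
```python
from h import *
plan([.515,.305,.041],92.1); s=manip.state(); print(s['contact_force'],s['gripper_width'])
f,T=snap('scene')
for q in ['tray','done1']:
    print(q,[(np.round(world(T,d['xyz']),4).tolist(),round(d['p'],2)) for d in manip.tip_of(q,'scene')])
```

```text
grasp [0.5206 0.3041 0.1115] jaw 93.3 off [ 5.9  1.1 70.5] n 1
twist 0.021 alt -3.121 j6 -1.22
[-0.2253432  -0.52080945 -1.95172839] 0.1272143260903895
tray [([0.5133, 0.3251, -0.0017], 0.64), ([0.5526, -0.0123, 0.0019], 0.51)]
done1 [([0.7056, 0.1228, -0.0019], 0.59), ([0.5225, 0.3074, 0.0751], 0.53), ([0.7153, -0.0355, 0.0018], 0.5)]
```

Request:
play_rows(increments=[{"offset": [0, 0, 30], "twist": 0.0, "grip": 0}, {"offset": [0, 0, 55], "twist": 0, "grip": 0}, {"offset": [0, 0, 66], "twist": 0, "grip": 0}, {"offset": [0, 0, 70], "twist": 0, "grip": 0}, {"offset": [0, 0, 70], "twist": 0, "grip": 0}])

```text
time: 11.22
tool_pos: [0.5202, 0.301, 0.1962]
tool_rot: [0.0, -0.027, 1.0, 0.0]
contact_force: [0.4, -0.2, -1.4]
gripper_width: 0.131
```

Request:
play_rows(increments=[{"offset": [0, 0, 0], "twist": 0.0, "grip": 0}, {"offset": [0, 0, 0], "twist": 0, "grip": 0}, {"offset": [0, 0, 0], "twist": 0, "grip": 0.3}, {"offset": [0, 0, 0], "twist": 0, "grip": 0.5}, {"offset": [0, 0, 0], "twist": 0, "grip": 0.5}])

```text
time: 11.63
tool_pos: [0.5198, 0.3012, 0.1954]
tool_rot: [0.001, -0.027, 1.0, 0.0]
contact_force: [-0.5, 0.2, 0.7]
gripper_width: 0.496
```

Request:
play_rows(increments=[{"offset": [0, 0, 0], "twist": 0.0, "grip": 0.5}, {"offset": [0, 0, -20], "twist": 0, "grip": 0.5}, {"offset": [0, 0, -60], "twist": 0, "grip": 0.5}, {"offset": [0, 0, -100], "twist": 0, "grip": 0.5}, {"offset": [0, 0, -140], "twist": 0, "grip": 0.5}])

```text
time: 12.05
tool_pos: [0.5191, 0.3009, 0.3357]
tool_rot: [-0.001, -0.027, 1.0, -0.0]
contact_force: [1.1, -0.1, 0.7]
gripper_width: 0.5
```

Run:
```python
from h import *
plan([.53,-.28,.20],92.1)
f,T=snap('wrist','w4')
print([(np.round(world(T,d['xyz']),4).tolist(),round(d['p'],2)) for d in manip.tip_of('done1','wrist')])
f,T=snap('scene','s4')
for q in ['done1','large1','small1','isolator_grip']:
    print(q,[(np.round(world(T,d['xyz']),4).tolist(),round(d['p'],2)) for d in manip.tip_of(q,'scene')])
```

```text
grasp [0.5189 0.3008 0.1807] jaw 93.1 off [  20.4 -580.6  -19. ] n 3
twist 0.018 alt -3.124 j6 -1.22
[([0.5232, 0.3038, 0.0037], 0.76), ([0.7071, 0.1214, -0.0005], 0.62)]
done1 [([0.7175, -0.0348, 0.0], 0.75), ([0.5257, 0.3049, 0.0038], 0.69), ([0.7035, 0.123, -0.002], 0.64), ([0.5871, -0.0073, 0.0378], 0.45), ([0.5871, -0.3612, 0.0016], 0.16)]
large1 [([0.6005, -0.2774, 0.0021], 0.63), ([0.5113, -0.3071, -0.0016], 0.58), ([0.3725, 0.0749, 0.0003], 0.44), ([0.5119, 0.0434, 0.0414], 0.42)]
small1 [([0.4425, -0.2562, -0.0], 0.63), ([0.5873, -0.3613, 0.0029], 0.59)]
isolator_grip [([0.5515, -0.1073, 0.0912], 0.76)]
```

View pics/s4.png

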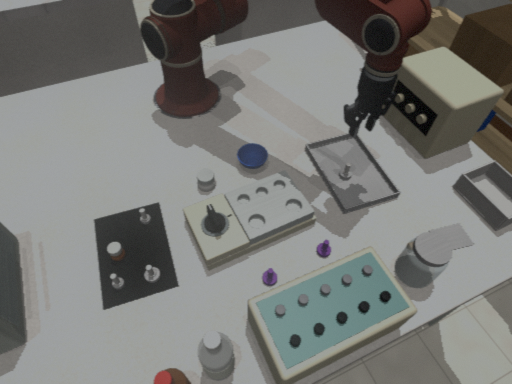

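The scene view shows the finished head upright in the tray at (347,170) and all pockets empty. Now I go to the mat.

Request:
play_rows(increments=[{"offset": [7, -40, -20], "twist": 0, "grip": 0.5}, {"offset": [7, -80, -20], "twist": 0, "grip": 0.5}, {"offset": [7, -120, -20], "twist": 0, "grip": 0.5}, {"offset": [7, -160, -20], "twist": 0, "grip": 0.5}, {"offset": [7, -194, -20], "twist": 0, "grip": 0.5}])

```text
time: 12.82
tool_pos: [0.5223, 0.1049, 0.3525]
tool_rot: [-0.002, -0.027, 1.0, -0.0]
contact_force: [0.7, 0.1, -0.2]
gripper_width: 0.499
```

Request:
play_rows(increments=[{"offset": [7, -40, 0], "twist": 0, "grip": 0.5}, {"offset": [7, -80, 0], "twist": 0, "grip": 0.5}, {"offset": [7, -120, 0], "twist": 0, "grip": 0.5}, {"offset": [7, -160, 0], "twist": 0, "grip": 0.5}, {"offset": [7, -194, 0], "twist": 0, "grip": 0.5}])

```text
time: 13.23
tool_pos: [0.5257, -0.0894, 0.3525]
tool_rot: [-0.002, -0.027, 1.0, 0.0]
contact_force: [1.1, 0.2, -0.7]
gripper_width: 0.505
```

Request:
play_rows(increments=[{"offset": [7, -40, 0], "twist": 0, "grip": 0.5}, {"offset": [7, -80, 0], "twist": 0, "grip": 0.5}, {"offset": [7, -120, 0], "twist": 0, "grip": 0.5}, {"offset": [7, -160, 0], "twist": 0, "grip": 0.5}, {"offset": [7, -194, 0], "twist": 0, "grip": 0.5}])

```text
time: 13.65
tool_pos: [0.5293, -0.2836, 0.3522]
tool_rot: [-0.002, -0.026, 1.0, 0.001]
contact_force: [0.9, 1.0, 0.4]
gripper_width: 0.501
```

Run:
```python
from h import *
f,T=snap('wrist','w5')
for q in ['large1','small1','jar']:
    print(q,[(np.round(world(T,d['xyz']),4).tolist(),round(d['p'],2)) for d in manip.tip_of(q,'wrist')])
plan([.602,-.28,.041],92.1)
```

```text
large1 [([0.5949, -0.2809, 0.0032], 0.71), ([0.5146, -0.3418, 0.0028], 0.45)]
small1 [([0.5885, -0.3558, 0.0019], 0.88), ([0.5167, -0.3427, 0.0019], 0.71), ([0.4393, -0.2572, 0.0023], 0.63)]
jar [([0.5178, -0.3404, 0.0016], 0.82)]
grasp [ 0.5291 -0.2812  0.1973] jaw 93.0 off [-73.4  -3.1 156.1] n 1
twist 0.016 alt -3.126 j6 -2.24
```

View pics/w5.png

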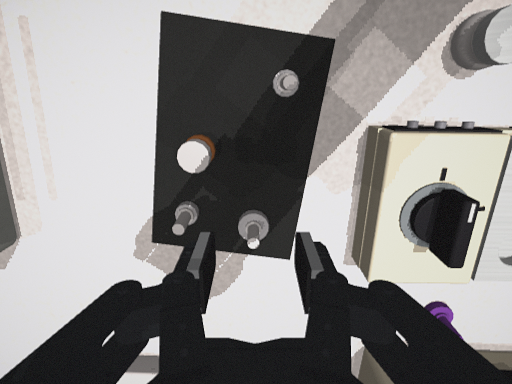

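The wrist view shows the stem tops: large (253,243), small A (179,229) and small B (287,80), with the jar at (193,155). The isolator mark points to the robot, so it is off.

Run:
```python
from h import *
T=manip.get_calibration('wrist')
for p in [(253,243),(179,229),(287,80),(193,155)]: print(np.round(ray(T,*p,.051),4))
print(np.round([ray(T,253,224,.015),ray(T,185,212,.015),ray(T,286,83,.015)],4))
```

```text
[ 0.5996 -0.2785  0.051 ]
[ 0.5875 -0.3541  0.051 ]
[ 0.4403 -0.2572  0.051 ]
[ 0.5104 -0.339   0.051 ]
[[ 0.5953 -0.2788  0.015 ]
 [ 0.5844 -0.3559  0.015 ]
 [ 0.442  -0.2542  0.015 ]]
```

Request:
play_rows(increments=[{"offset": [-40, -1, 0], "twist": 0, "grip": 0.5}, {"offset": [-69, -1, 30], "twist": 0, "grip": 0.5}, {"offset": [-69, -1, 70], "twist": 0, "grip": 0.5}, {"offset": [-69, -1, 85], "twist": 0, "grip": 0.5}, {"offset": [-69, -1, 85], "twist": 0, "grip": 0.5}])

```text
time: 14.27
tool_pos: [0.5969, -0.2756, 0.2623]
tool_rot: [-0.006, -0.028, 1.0, 0.004]
contact_force: [-0.2, 0.5, -0.7]
gripper_width: 0.502
```

Run:
```python
from h import *
plan([.5985,-.279,.0405],92.1)
f,T=snap('wrist','w6'); print(pix(T,[.5985,-.279,.051]),pix(T,[.5985,-.279,.015]))
for q in ['large1']:
    print(q,[(np.round(world(T,d['xyz']),4).tolist(),round(d['p'],2)) for d in manip.tip_of(q,'wrist')])
```

```text
grasp [ 0.5952 -0.2745  0.1074] jaw 93.2 off [-3.8 -5.2 66.8] n 1
twist 0.019 alt -3.122 j6 -2.17
[246.48073848 220.70614631] [247.35042638 201.5755657 ]
large1 [([0.5975, -0.2807, 0.0055], 0.56)]
```

View pics/w6.png

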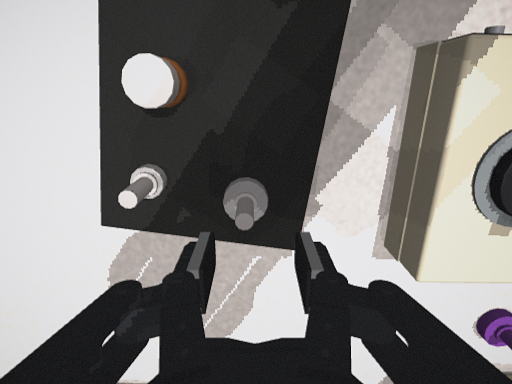

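The stem top is at (244,221) against a predicted (246,221), a good match.

Request:
play_rows(increments=[{"offset": [-3, -4, 10], "twist": 0, "grip": 0.5}, {"offset": [-3, -4, 40], "twist": 0, "grip": 0.5}, {"offset": [-3, -4, 66], "twist": 0, "grip": 0.5}, {"offset": [-3, -4, 66], "twist": 0, "grip": 0.5}, {"offset": [-3, -4, 66], "twist": 0, "grip": 0.5}])

```text
time: 14.78
tool_pos: [0.6019, -0.2825, 0.2038]
tool_rot: [-0.0, -0.027, 1.0, 0.0]
contact_force: [0.7, 0.3, -0.0]
gripper_width: 0.502
```

Request:
play_rows(increments=[{"offset": [0, 0, 0], "twist": 0, "grip": 0.3}, {"offset": [0, 0, 0], "twist": 0, "grip": 0.1}, {"offset": [0, 0, 0], "twist": 0, "grip": 0}, {"offset": [0, 0, 0], "twist": 0, "grip": 0}, {"offset": [0, 0, 0], "twist": 0, "grip": 0}])

```text
time: 15.2
tool_pos: [0.6033, -0.2828, 0.2066]
tool_rot: [0.002, -0.027, 1.0, -0.001]
contact_force: [-0.0, 0.5, 6.2]
gripper_width: 0.123
```

Run:
```python
from h import *
plan([.589,-.0094,.15],92.1); s=manip.state();print(s['contact_force'],s['gripper_width'])
```

```text
grasp [ 0.6039 -0.2832  0.0516] jaw 93.1 off [ -0.4 273.9 -99.1] n 2
twist 0.018 alt -3.124 j6 -2.18
[-0.03513026  0.46394823  6.17257069] 0.12278972140448328
```

The grasp sits about 10 mm high because the pose was read before the arm settled. I reopen, correct and grip again.

Request:
play_rows(increments=[{"offset": [0, 0, 0], "twist": 0, "grip": 0.3}, {"offset": [0, 0, 0], "twist": 0, "grip": 0.5}, {"offset": [0, 0, 0], "twist": 0, "grip": 0.5}, {"offset": [0, 0, 0], "twist": 0, "grip": 0.5}, {"offset": [0, 0, 0], "twist": 0, "grip": 0.5}])

```text
time: 15.62
tool_pos: [0.602, -0.2822, 0.2032]
tool_rot: [-0.0, -0.027, 1.0, 0.0]
contact_force: [-0.1, -0.1, 0.0]
gripper_width: 0.498
```

Run:
```python
from h import *
plan([.5985,-.280,.0405],92.1); s=manip.state();print(s['contact_force'],s['gripper_width'])
f,T=snap('wrist','w7'); print(pix(T,[.5985,-.28,.051]))
cv2.imwrite('pics/w7c.png',cv2.resize(f[120:300,160:360],None,fx=3,fy=3))
for q in ['large1']:
    print(q,[(np.round(world(T,d['xyz']),4).tolist(),round(d['p'],2)) for d in manip.tip_of(q,'wrist')])
```

```text
grasp [ 0.6019 -0.2821  0.0482] jaw 93.1 off [3.3 2.3 7.7] n 1
twist 0.018 alt -3.124 j6 -2.18
[-0.13138984 -0.11594361  0.03964573] 0.498147862570701
[258.77251358 260.64689651]
large1 [([0.5982, -0.2804, 0.0031], 0.97)]
```

View pics/w7c.png

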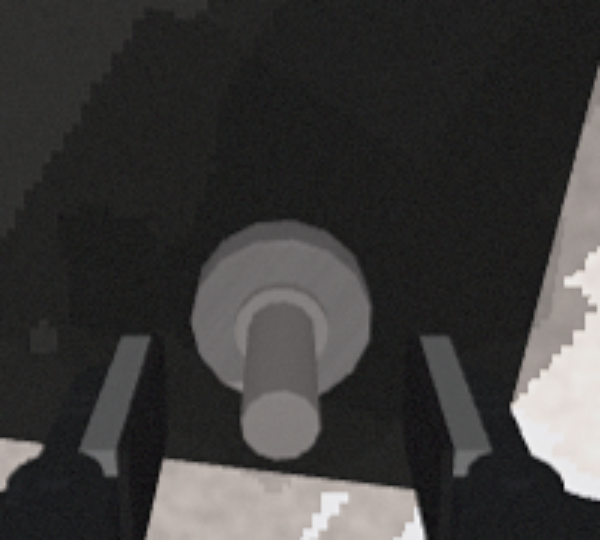

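Request:
play_rows(increments=[{"offset": [3, -0.7, 4], "twist": 0, "grip": 0.5}, {"offset": [3, -0.7, 8], "twist": 0, "grip": 0.5}, {"offset": [3, -0.7, 8], "twist": 0, "grip": 0.4}, {"offset": [3, -0.7, 8], "twist": 0, "grip": 0.2}, {"offset": [3, -0.7, 8], "twist": 0, "grip": 0}])

```text
time: 16.13
tool_pos: [0.5992, -0.2831, 0.1956]
tool_rot: [-0.0, -0.027, 1.0, 0.0]
contact_force: [-1.5, 2.2, 5.6]
gripper_width: 0.132
```

Request:
play_rows(increments=[{"offset": [0, 0, 0], "twist": 0, "grip": 0}, {"offset": [0, 0, 0], "twist": 0, "grip": 0}, {"offset": [0, 0, 0], "twist": 0, "grip": 0}, {"offset": [0, 0, 0], "twist": 0, "grip": 0}, {"offset": [0, 0, 0], "twist": 0, "grip": 0}])

```text
time: 16.55
tool_pos: [0.5992, -0.2831, 0.1956]
tool_rot: [-0.0, -0.027, 1.0, 0.0]
contact_force: [-0.5, -0.4, -1.0]
gripper_width: 0.131
```

Run:
```python
from h import *
plan([.589,-.0094,.13],92.1); s=manip.state();print(s['contact_force'],s['gripper_width'])
f,T=snap('wrist','w8'); print([(np.round(world(T,d['xyz']),4).tolist(),round(d['p'],2)) for d in manip.tip_of('large1','wrist')])
```

```text
grasp [ 0.5992 -0.2831  0.0406] jaw 93.1 off [ -4.7 273.9 -89.4] n 2
twist 0.018 alt -3.124 j6 -2.18
[-0.51122279 -0.40028255 -0.96737723] 0.13068556366906553
[([0.5135, -0.3392, 0.0042], 0.7), ([0.5974, -0.2812, 0.0034], 0.6)]
```

Request:
play_rows(increments=[{"offset": [0, 0, -30], "twist": 0, "grip": 0}, {"offset": [0, 0, -65], "twist": 0, "grip": 0}, {"offset": [0, 0, -100], "twist": 0, "grip": 0}, {"offset": [0, 0, -130], "twist": 0, "grip": 0}, {"offset": [0, 30, -130], "twist": 0, "grip": 0}])

```text
time: 17.07
tool_pos: [0.5994, -0.2574, 0.3355]
tool_rot: [0.007, -0.025, 1.0, -0.005]
contact_force: [2.2, -0.5, 0.2]
gripper_width: 0.128
```

Request:
play_rows(increments=[{"offset": [0, 35, 0], "twist": 0, "grip": 0}, {"offset": [0, 70, 0], "twist": 0, "grip": 0}, {"offset": [-2, 105, 0], "twist": 0, "grip": 0}, {"offset": [-3, 140, 0], "twist": 0, "grip": 0}, {"offset": [-4, 175, 0], "twist": 0, "grip": 0}])

```text
time: 17.48
tool_pos: [0.5917, -0.0767, 0.3258]
tool_rot: [0.0, -0.027, 1.0, -0.0]
contact_force: [1.1, 0.5, -1.5]
gripper_width: 0.131
```

Request:
play_rows(increments=[{"offset": [0, 35, 0], "twist": 0, "grip": 0}, {"offset": [0, 60, 0], "twist": 0, "grip": 0}, {"offset": [0, 69, 0], "twist": 0, "grip": 0}, {"offset": [0, 69, 30], "twist": 0, "grip": 0}, {"offset": [0, 69, 50], "twist": 0, "grip": 0}])

```text
time: 17.9
tool_pos: [0.5887, -0.0088, 0.2759]
tool_rot: [0.001, -0.028, 1.0, -0.0]
contact_force: [-0.8, -0.5, -2.7]
gripper_width: 0.131
```

Request:
play_rows(increments=[{"offset": [0, 0, 0], "twist": 0, "grip": 0}, {"offset": [0, 0, 0], "twist": 0, "grip": 0}, {"offset": [0, 0, 0], "twist": 0, "grip": 0}, {"offset": [0, 0, 0], "twist": 0, "grip": 0}, {"offset": [0, 0, 0], "twist": 0, "grip": 0}])

```text
time: 18.32
tool_pos: [0.5891, -0.0098, 0.2777]
tool_rot: [0.002, -0.027, 1.0, -0.0]
contact_force: [0.1, -0.1, -1.1]
gripper_width: 0.127
```

Run:
```python
from h import *
plan([.589,-.0098,.0766],92.1); s=manip.state();print(s['contact_force'],s['gripper_width'])
f,T=snap('wrist','w9'); cv2.imwrite('pics/w9c.png',cv2.resize(f[60:340,130:450],(800,700))[:600])
t,r=rot();g=t+r.apply([0,0,.155])
print('grasp-axis disc underside px',pix(T,g-[0,0,.0376]),'pocket rim',pix(T,[.589,-.0098,.055]))
for q in ['large1','pocket_large1','pocket_small1']:
    print(q,[(np.round(world(T,d['xyz']),4).tolist(),round(d['p'],2)) for d in manip.tip_of(q,'wrist')])
```

```text
grasp [ 0.5896 -0.0099  0.1227] jaw 93.1 off [ 0.8  0.1 46.1] n 1
twist 0.017 alt -3.125 j6 -1.77
[ 0.12314132 -0.0686044  -1.08567202] 0.12735746365670633
grasp-axis disc underside px [254.32692223 227.64740005] pocket rim [254.41562372 207.85171122]
large1 [([0.5909, -0.0128, 0.0838], 0.84), ([0.5145, -0.0105, 0.0362], 0.47)]
pocket_large1 [([0.5879, -0.0071, 0.0391], 0.9), ([0.586, 0.0976, 0.0393], 0.84)]
pocket_small1 [([0.5098, 0.0435, 0.0378], 0.89), ([0.5137, 0.093, 0.04], 0.84), ([0.514, -0.0085, 0.0381], 0.83)]
```

View pics/w9c.png

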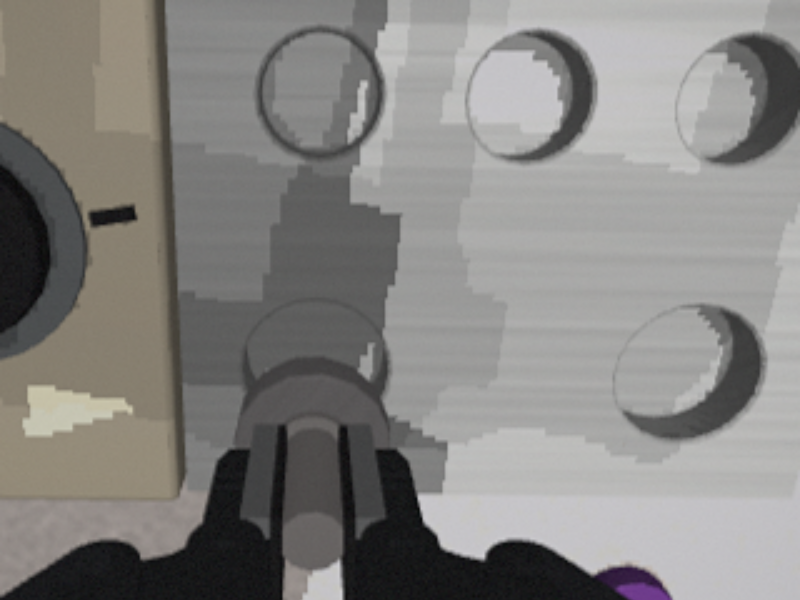

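The crop shows the held disc just short of the target pocket, with the pocket rim's upper edge at crop (315,300) and the disc's upper edge at (312,357). I compare both in the same camera.

Run:
```python
from h import *
from scipy.optimize import least_squares
T=manip.get_calibration('wrist')
C=lambda u,v:(u/2.5+130,v/2.5+60)
M=np.array([[36,105],[-38,105],[-38,52.5],[-38,0]])/1000
Q=np.array([ray(T,*C(*p),.055)[:2] for p in [(689,372),(740,98),(532,95),(320,92)]])
f=lambda s:(np.c_[np.cos(s[2])*M[:,0]-np.sin(s[2])*M[:,1],np.sin(s[2])*M[:,0]+np.cos(s[2])*M[:,1]]+s[:2]-Q).ravel()
r=least_squares(f,[.55,0,0]);s=r.x;print(np.round(s,4),np.round(f(s)*1e3,1))
print('pocket by fit',s[0]+.036*np.cos(s[2]),s[1]+.036*np.sin(s[2]))
e=ray(T,*C(315,300),.055);print('rim edge -> center',e[0]+.0205,e[1])
t,rr=rot();g=t+rr.apply([0,0,.155])
e=ray(T,*C(312,357),g[2]-.0376);print('disc edge -> center',e[0]+.018,e[1],'gripper',g)
```

```text
[ 0.5512 -0.0102  0.0401] [ 0.4  0.3 -0.2  0.6 -0.1 -0.4 -0.1 -0.5]
pocket by fit 0.5872203185425097 -0.008718691792607612
rim edge -> center 0.587692685171861 -0.0094579650064583
disc edge -> center 0.5902476496448641 -0.009991785495539123 gripper [ 0.58881026 -0.00951839  0.12148087]
```

Request:
play_rows(increments=[{"offset": [2.3, 0.7, 10], "twist": 0, "grip": 0}, {"offset": [2.3, 0.7, 20], "twist": 0, "grip": 0}, {"offset": [2.3, 0.7, 28], "twist": 0, "grip": 0}, {"offset": [2.3, 0.7, 32], "twist": 0, "grip": 0}, {"offset": [2.3, 0.7, 36], "twist": 0, "grip": 0}])

```text
time: 18.93
tool_pos: [0.5869, -0.0088, 0.2407]
tool_rot: [0.001, -0.027, 1.0, -0.0]
contact_force: [0.5, -0.1, -0.8]
gripper_width: 0.13
```

Request:
play_rows(increments=[{"offset": [0, 0, 2], "twist": 0, "grip": 0}, {"offset": [0, 0, 4], "twist": 0, "grip": 0}, {"offset": [0, 0, 6], "twist": 0, "grip": 0}, {"offset": [0, 0, 8], "twist": 0, "grip": 0}, {"offset": [0, 0, 8], "twist": 0, "grip": 0}])

```text
time: 19.35
tool_pos: [0.5865, -0.0088, 0.2316]
tool_rot: [0.001, -0.027, 1.0, -0.0]
contact_force: [5.1, 0.2, -1.8]
gripper_width: 0.126
```

Run:
```python
from h import *
plan([.5872,-.0095,.0766],92.1); s=manip.state();print(s['contact_force'],s['ft_torque'],s['gripper_width'])
```

```text
grasp [ 0.5868 -0.0088  0.0766] jaw 93.1 off [-0.4 -0.7 -0. ] n 1
twist 0.017 alt -3.124 j6 -1.77
[ 5.10291652  0.22408559 -1.77634579] [-0.07910199 -1.0500264   0.04776327] 0.12618721137415093
```

Seated height reached with low force, so I release and go back to the mat.

Request:
play_rows(increments=[{"offset": [0, 0, 0.5], "twist": 0, "grip": 0.2}, {"offset": [0, 0, 0.5], "twist": 0, "grip": 0.4}, {"offset": [0, 0, 0.5], "twist": 0, "grip": 0.5}, {"offset": [0, 0, 0.5], "twist": 0, "grip": 0.5}, {"offset": [0, 0, 0.5], "twist": 0, "grip": 0.5}])

```text
time: 19.77
tool_pos: [0.5857, -0.0087, 0.2307]
tool_rot: [-0.001, -0.027, 1.0, 0.0]
contact_force: [-0.3, 0.0, -0.1]
gripper_width: 0.503
```

Request:
play_rows(increments=[{"offset": [0, 0, -30], "twist": 0, "grip": 0.5}, {"offset": [0, 0, -65], "twist": 0, "grip": 0.5}, {"offset": [0, 0, -80], "twist": 0, "grip": 0.5}, {"offset": [0, 0, -80], "twist": 0, "grip": 0.5}, {"offset": [0, 0, -80], "twist": 0, "grip": 0.5}])

```text
time: 20.18
tool_pos: [0.5863, -0.0088, 0.3124]
tool_rot: [0.001, -0.027, 1.0, -0.0]
contact_force: [-0.0, -0.0, -1.2]
gripper_width: 0.501
```

Run:
```python
from h import *
f,T=snap('wrist','w10'); c=f[60:340,100:420]
print([(np.round(world(T,d['xyz']),4).tolist(),round(d['p'],2)) for d in manip.tip_of('large1','wrist')])
f2,T2=snap('top')
for q in ['small1','large1','jar']:
    print(q,[(np.round(world(T2,d['xyz']),4).tolist(),round(d['p'],2)) for d in manip.tip_of(q,'top')])
cv2.imwrite('pics/w10c.png',np.hstack([c,cv2.resize(f2[140:280,320:420],(280*100//140*2//1,280*2))[:280]]) if 0 else c)
plan([.587,-.357,.16],92.1)
```

```text
[([0.5876, -0.0084, 0.038], 0.85)]
small1 [([0.5857, -0.3575, 0.0062], 0.66), ([0.4379, -0.2591, 0.0059], 0.6)]
large1 []
jar [([0.5139, -0.3433, 0.0041], 0.59)]
grasp [ 0.5851 -0.0086  0.1544] jaw 93.1 off [  17.  -348.    -5.7] n 2
twist 0.018 alt -3.124 j6 -1.77
```

View pics/w10c.png

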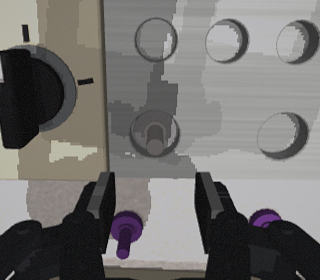

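The large head sits in its pocket at crop (155,132). On to small A.

Request:
play_rows(increments=[{"offset": [0, -20, -20], "twist": 0, "grip": 0.5}, {"offset": [3, -60, -20], "twist": 0, "grip": 0.5}, {"offset": [6, -100, -20], "twist": 0, "grip": 0.5}, {"offset": [8, -140, -20], "twist": 0, "grip": 0.5}, {"offset": [8, -174, -20], "twist": 0, "grip": 0.5}])

```text
time: 20.9
tool_pos: [0.587, -0.185, 0.3305]
tool_rot: [-0.001, -0.027, 1.0, 0.0]
contact_force: [0.5, -0.4, -0.2]
gripper_width: 0.501
```

Request:
play_rows(increments=[{"offset": [2, -40, 0], "twist": 0, "grip": 0.5}, {"offset": [4, -80, 0], "twist": 0, "grip": 0.5}, {"offset": [6, -120, 0], "twist": 0, "grip": 0.5}, {"offset": [8, -150, 0], "twist": 0, "grip": 0.5}, {"offset": [8, -174, 0], "twist": 0, "grip": 0.5}])

```text
time: 21.32
tool_pos: [0.5882, -0.3599, 0.33]
tool_rot: [-0.001, -0.026, 1.0, 0.0]
contact_force: [1.0, 0.0, -0.4]
gripper_width: 0.498
```

Request:
play_rows(increments=[{"offset": [0, 0, 30], "twist": 0, "grip": 0.5}, {"offset": [0, 0, 60], "twist": 0, "grip": 0.5}, {"offset": [0, 0, 80], "twist": 0, "grip": 0.5}, {"offset": [0, 0, 80], "twist": 0, "grip": 0.5}, {"offset": [0, 0, 80], "twist": 0, "grip": 0.5}])

```text
time: 21.73
tool_pos: [0.5883, -0.3567, 0.2488]
tool_rot: [-0.002, -0.027, 1.0, 0.002]
contact_force: [0.3, -0.2, 0.4]
gripper_width: 0.503
```

```bash
cat >> h.py <<'E'
def stem(img,guess,rad=28):
    """centre of the bright stem-top blob near guess"""
    g=cv2.GaussianBlur(cv2.cvtColor(img,cv2.COLOR_BGR2GRAY),(3,3),0)
    u,v=map(int,guess); w=g[v-rad:v+rad,u-rad:u+rad]
    c=cv2.HoughCircles(cv2.resize(w,None,fx=4,fy=4),cv2.HOUGH_GRADIENT,1,20,param1=60,param2=12,minRadius=22,maxRadius=70)
    return [] if c is None else [(round(u-rad+a/4,1),round(v-rad+b/4,1),round(r/4,1)) for a,b,r in c[0][:3]]
E
python3 - <<'E'
from h import *
plan([.587,-.357,.0405],92.1)
f,T=snap('wrist','w11')
print([(np.round(world(T,d['xyz']),4).tolist(),round(d['p'],2)) for d in manip.tip_of('small1','wrist')])
p=pix(T,[.587,-.357,.051]);print(p,stem(f,p))
u,v=p.astype(int);cv2.imwrite('pics/w11c.png',cv2.resize(f[v-70:v+70,156:356],None,fx=4,fy=4))
E
```

```text
grasp [ 0.5877 -0.3562  0.0938] jaw 93.1 off [ 0.6 -0.9 53.3] n 1
twist 0.017 alt -3.124 j6 -2.28
[([0.5873, -0.3544, 0.0039], 0.86)]
[252.75252068 223.66290504] [(np.float32(252.9), np.float32(202.1), np.float32(17.1)), (np.float32(252.4), np.float32(223.6), np.float32(10.0)), (np.float32(248.1), np.float32(207.1), np.float32(10.4))]
```

View pics/w11c.png

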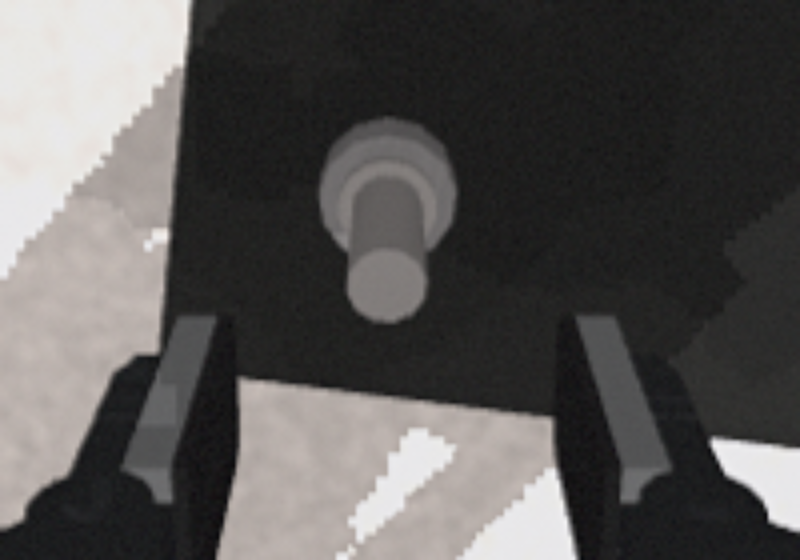

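The stem top is at (252,224), as predicted for (0.587, -0.357). I grasp and lift.

Request:
play_rows(increments=[{"offset": [0.6, -1.2, 25], "twist": 0, "grip": 0.5}, {"offset": [0.6, -1.2, 53], "twist": 0, "grip": 0.5}, {"offset": [0.6, -1.2, 53], "twist": 0, "grip": 0.5}, {"offset": [0.6, -1.2, 53], "twist": 0, "grip": 0.5}, {"offset": [0.6, -1.2, 53], "twist": 0, "grip": 0.3}])

```text
time: 22.25
tool_pos: [0.5893, -0.3588, 0.2008]
tool_rot: [0.001, -0.027, 1.0, -0.001]
contact_force: [-0.5, -0.1, 1.0]
gripper_width: 0.375
```

Request:
play_rows(increments=[{"offset": [0, 0, 0], "twist": 0, "grip": 0.1}, {"offset": [0, 0, 0], "twist": 0, "grip": 0}, {"offset": [0, 0, 0], "twist": 0, "grip": 0}, {"offset": [0, 0, 0], "twist": 0, "grip": 0}, {"offset": [0, 0, 0], "twist": 0, "grip": 0}])

```text
time: 22.67
tool_pos: [0.5894, -0.359, 0.2011]
tool_rot: [0.002, -0.027, 1.0, -0.001]
contact_force: [0.9, 0.9, 5.8]
gripper_width: 0.124
```

Run:
```python
from h import *
s=manip.state();print(s['contact_force'],s['gripper_width'])
a=.037;c,sn=np.cos(a),np.sin(a)
for y in (0,.0525,.105): print(.553-.038*c-y*sn,-.0107-.038*sn+y*c)
plan([.553-.038*c-.105*sn,-.0107-.038*sn+.105*c,.17],92.1)
```

```text
[0.87626374 0.89442443 5.78354052] 0.12415412736802549
0.5150260080327139 -0.01210567921962487
0.5130839512161269 0.04035838862991523
0.5111418943995399 0.09282245647945533
grasp [ 0.5899 -0.3594  0.0461] jaw 93.1 off [  53.8  455.5 -125.3] n 3
twist 0.018 alt -3.124 j6 -2.28
```

The grip is high again, so I reopen and correct from a settled reading.

Request:
play_rows(increments=[{"offset": [0, 0, 0], "twist": 0, "grip": 0.3}, {"offset": [0, 0, 0], "twist": 0, "grip": 0.5}, {"offset": [0, 0, 0], "twist": 0, "grip": 0.5}, {"offset": [0, 0, 0], "twist": 0, "grip": 0.5}, {"offset": [0, 0, 0], "twist": 0, "grip": 0.5}])

```text
time: 23.08
tool_pos: [0.5882, -0.3582, 0.1977]
tool_rot: [-0.0, -0.027, 1.0, 0.0]
contact_force: [0.1, -0.4, 0.2]
gripper_width: 0.504
```

Run:
```python
from h import *
plan([.587,-.3575,.0405],92.1);f,T=snap('wrist','w12')
p=pix(T,[.587,-.3575,.051]);print(p,stem(f,p));print(manip.state()['time'])
plan([.587,-.3575,.0405],92.1)
```

```text
grasp [ 0.5881 -0.3581  0.0427] jaw 93.1 off [1.1 0.7 2.2] n 1
twist 0.018 alt -3.124 j6 -2.28
[255.4613293  271.46029395] [(np.float32(252.4), np.float32(270.6), np.float32(13.5)), (np.float32(253.4), np.float32(276.4), np.float32(7.3))]
23.1333
grasp [ 0.5882 -0.3582  0.0428] jaw 93.1 off [1.1 0.8 2.3] n 1
twist 0.018 alt -3.124 j6 -2.28
```

Request:
play_rows(increments=[{"offset": [1.4, -0.5, 2.5], "twist": 0, "grip": 0.5}, {"offset": [1.4, -0.5, 2.5], "twist": 0, "grip": 0.3}, {"offset": [1.4, -0.5, 2.5], "twist": 0, "grip": 0.1}, {"offset": [1.4, -0.5, 2.5], "twist": 0, "grip": 0}, {"offset": [1.4, -0.5, 2.5], "twist": 0, "grip": 0}])

```text
time: 23.55
tool_pos: [0.587, -0.3589, 0.1956]
tool_rot: [-0.0, -0.027, 1.0, 0.0]
contact_force: [-0.3, -0.8, -0.1]
gripper_width: 0.134
```

Request:
play_rows(increments=[{"offset": [0, 0, 0], "twist": 0, "grip": 0}, {"offset": [0, 0, 0], "twist": 0, "grip": 0}, {"offset": [0, 0, 0], "twist": 0, "grip": 0}, {"offset": [0, 0, 0], "twist": 0, "grip": 0}, {"offset": [0, 0, 0], "twist": 0, "grip": 0}])

```text
time: 23.97
tool_pos: [0.5871, -0.3589, 0.1957]
tool_rot: [-0.0, -0.027, 1.0, -0.0]
contact_force: [-0.8, -0.5, 0.2]
gripper_width: 0.131
```

Run:
```python
from h import *
s=manip.state();print(s['contact_force'],s['gripper_width'])
plan([.5111,.0926,.17],92.1)
```

```text
[-0.76896394 -0.54645491  0.17123494] 0.1312423434865542
grasp [ 0.587  -0.3589  0.0407] jaw 93.1 off [  51.4  455.  -129.3] n 3
twist 0.018 alt -3.124 j6 -2.28
```

Request:
play_rows(increments=[{"offset": [0, 0, -30], "twist": 0, "grip": 0}, {"offset": [0, 0, -65], "twist": 0, "grip": 0}, {"offset": [0, 0, -100], "twist": 0, "grip": 0}, {"offset": [0, 0, -130], "twist": 0, "grip": 0}, {"offset": [0, 30, -130], "twist": 0, "grip": 0}])

```text
time: 24.38
tool_pos: [0.5869, -0.3334, 0.3357]
tool_rot: [0.006, -0.025, 1.0, -0.006]
contact_force: [1.8, -0.1, 0.7]
gripper_width: 0.13
```

Request:
play_rows(increments=[{"offset": [5, 40, 0], "twist": 0, "grip": 0}, {"offset": [10, 80, 0], "twist": 0, "grip": 0}, {"offset": [15, 120, 0], "twist": 0, "grip": 0}, {"offset": [20, 160, 0], "twist": 0, "grip": 0}, {"offset": [25, 195, 0], "twist": 0, "grip": 0}])

```text
time: 24.8
tool_pos: [0.5491, -0.1335, 0.3257]
tool_rot: [0.0, -0.027, 1.0, 0.0]
contact_force: [0.7, 0.1, -0.3]
gripper_width: 0.134
```

Request:
play_rows(increments=[{"offset": [5, 40, 0], "twist": 0, "grip": 0}, {"offset": [10, 80, 0], "twist": 0, "grip": 0}, {"offset": [15, 120, 0], "twist": 0, "grip": 0}, {"offset": [20, 160, 0], "twist": 0, "grip": 0}, {"offset": [26, 195, 0], "twist": 0, "grip": 0}])

```text
time: 25.22
tool_pos: [0.5126, 0.0598, 0.326]
tool_rot: [0.0, -0.027, 1.0, 0.0]
contact_force: [0.2, -0.1, 0.2]
gripper_width: 0.13
```

Request:
play_rows(increments=[{"offset": [0, 35, 0], "twist": 0, "grip": 0}, {"offset": [0, 35, 25], "twist": 0, "grip": 0}, {"offset": [0, 35, 50], "twist": 0, "grip": 0}, {"offset": [0, 35, 50], "twist": 0, "grip": 0}, {"offset": [0, 35, 50], "twist": 0, "grip": 0}])

```text
time: 25.63
tool_pos: [0.5107, 0.0927, 0.2744]
tool_rot: [-0.002, -0.027, 1.0, -0.0]
contact_force: [0.2, 0.0, -0.4]
gripper_width: 0.132
```

Request:
play_rows(increments=[{"offset": [0, 0, 0], "twist": 0, "grip": 0}, {"offset": [0, 0, 0], "twist": 0, "grip": 0}, {"offset": [0, 0, 0], "twist": 0, "grip": 0}, {"offset": [0, 0, 0], "twist": 0, "grip": 0}, {"offset": [0, 0, 0], "twist": 0, "grip": 0}])

```text
time: 26.05
tool_pos: [0.5118, 0.0924, 0.2766]
tool_rot: [0.001, -0.027, 1.0, 0.0]
contact_force: [0.0, -0.7, -0.4]
gripper_width: 0.132
```

Run:
```python
from h import *
plan([.5111,.0926,.0767],92.1); s=manip.state();print(s['contact_force'],s['gripper_width'])
f,T=snap('wrist','w13')
t,r=rot();g=t+r.apply([0,0,.155])
print('disc front px',pix(T,g+[-.013,0,-.0377]),'rim edge',pix(T,[.5111-.0155,.0926,.055]))
for q in ['small1','pocket_small1']:
    print(q,[(np.round(world(T,d['xyz']),4).tolist(),round(d['p'],2)) for d in manip.tip_of(q,'wrist')])
cv2.imwrite('pics/w13c.png',cv2.resize(f[60:300,156:356],(600,720))[:600])
```

```text
grasp [0.5121 0.0924 0.1216] jaw 93.1 off [ 1.   0.2 44.9] n 1
twist 0.017 alt -3.125 j6 -1.59
[ 0.01517397 -0.65749763 -0.35487474] 0.13160658737738062
disc front px [255.33926705 207.87887886] rim edge [255.75956518 187.12867945]
small1 [([0.5131, 0.0957, 0.0847], 0.69)]
pocket_small1 [([0.5135, 0.0934, 0.0392], 0.88), ([0.5158, -0.0099, 0.0367], 0.76), ([0.5119, 0.0404, 0.0376], 0.74)]
```

View pics/w13c.png

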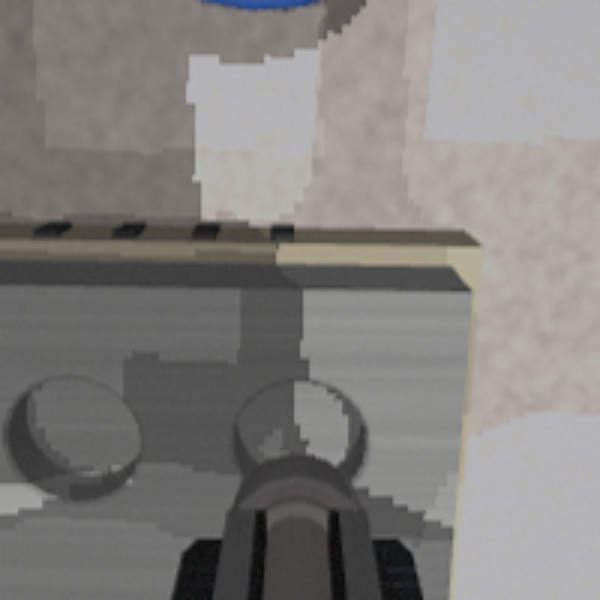

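The rim edge at (256,186) matches the prediction. The disc is about 1–2 mm towards +x, so I correct by half and lower.

Request:
play_rows(increments=[{"offset": [1.7, 0.3, 10], "twist": 0, "grip": 0}, {"offset": [1.7, 0.3, 20], "twist": 0, "grip": 0}, {"offset": [1.7, 0.3, 28], "twist": 0, "grip": 0}, {"offset": [1.7, 0.3, 32], "twist": 0, "grip": 0}, {"offset": [1.7, 0.3, 36], "twist": 0, "grip": 0}])

```text
time: 26.62
tool_pos: [0.5093, 0.0928, 0.2381]
tool_rot: [-0.001, -0.027, 1.0, -0.0]
contact_force: [0.6, 0.5, -1.0]
gripper_width: 0.13
```

Request:
play_rows(increments=[{"offset": [0, 0, 2], "twist": 0, "grip": 0}, {"offset": [0, 0, 4], "twist": 0, "grip": 0}, {"offset": [0, 0, 6], "twist": 0, "grip": 0}, {"offset": [0, 0, 8], "twist": 0, "grip": 0}, {"offset": [0, 0, 8], "twist": 0, "grip": 0}])

```text
time: 27.03
tool_pos: [0.5097, 0.0928, 0.2315]
tool_rot: [-0.0, -0.027, 1.0, -0.0]
contact_force: [0.4, 0.4, -0.5]
gripper_width: 0.128
```

Run:
```python
from h import *
plan([.5111,.0926,.0767],92.1); s=manip.state();print(s['contact_force'],s['ft_torque'],s['gripper_width'])
```

```text
grasp [0.5097 0.0928 0.0765] jaw 93.1 off [-1.4 -0.3 -0.2] n 1
twist 0.018 alt -3.124 j6 -1.59
[ 0.38153185  0.35259691 -0.47653869] [-0.04968435  0.0093426   0.02271469] 0.12751024764736874
```

Seated with no side force. I release and go to small B.

Request:
play_rows(increments=[{"offset": [0, 0, 0], "twist": 0, "grip": 0.2}, {"offset": [0, 0, 0], "twist": 0, "grip": 0.4}, {"offset": [0, 0, 0], "twist": 0, "grip": 0.5}, {"offset": [0, 0, 0], "twist": 0, "grip": 0.5}, {"offset": [0, 0, -10], "twist": 0, "grip": 0.5}])

```text
time: 27.45
tool_pos: [0.5089, 0.0928, 0.2401]
tool_rot: [-0.002, -0.027, 1.0, -0.0]
contact_force: [-0.4, -0.2, -0.6]
gripper_width: 0.499
```

Request:
play_rows(increments=[{"offset": [0, 0, -35], "twist": 0, "grip": 0.5}, {"offset": [0, 0, -70], "twist": 0, "grip": 0.5}, {"offset": [0, 0, -100], "twist": 0, "grip": 0.5}, {"offset": [4, -20, -100], "twist": 0, "grip": 0.5}, {"offset": [9, -49, -100], "twist": 0, "grip": 0.5}])

```text
time: 27.87
tool_pos: [0.5042, 0.0442, 0.3463]
tool_rot: [0.004, -0.029, 1.0, -0.0]
contact_force: [-0.3, 0.5, -0.1]
gripper_width: 0.498
```

Request:
play_rows(increments=[{"offset": [10, -35, 0], "twist": 0, "grip": 0.5}, {"offset": [20, -70, 0], "twist": 0, "grip": 0.5}, {"offset": [30, -105, 0], "twist": 0, "grip": 0.5}, {"offset": [40, -135, 0], "twist": 0, "grip": 0.5}, {"offset": [45, -160, 0], "twist": 0, "grip": 0.5}])

```text
time: 28.28
tool_pos: [0.4662, -0.1206, 0.3428]
tool_rot: [0.0, -0.027, 1.0, -0.0]
contact_force: [0.6, -0.1, 0.5]
gripper_width: 0.502
```

Request:
play_rows(increments=[{"offset": [10, -35, 0], "twist": 0, "grip": 0.5}, {"offset": [20, -70, 0], "twist": 0, "grip": 0.5}, {"offset": [30, -105, 0], "twist": 0, "grip": 0.5}, {"offset": [34, -140, 20], "twist": 0, "grip": 0.5}, {"offset": [34, -140, 40], "twist": 0, "grip": 0.5}])

```text
time: 28.7
tool_pos: [0.4406, -0.2656, 0.3047]
tool_rot: [0.002, -0.024, 1.0, -0.003]
contact_force: [0.5, 0.3, 0.7]
gripper_width: 0.505
```

Request:
play_rows(increments=[{"offset": [0, 0, 30], "twist": 0, "grip": 0.5}, {"offset": [0, 0, 50], "twist": 0, "grip": 0.5}, {"offset": [0, 0, 50], "twist": 0, "grip": 0.5}, {"offset": [0, 0, 50], "twist": 0, "grip": 0.5}, {"offset": [0, 0, 50], "twist": 0, "grip": 0.5}])

```text
time: 29.12
tool_pos: [0.4414, -0.2607, 0.2536]
tool_rot: [0.001, -0.027, 1.0, -0.001]
contact_force: [-0.3, -1.0, 0.4]
gripper_width: 0.5
```

Run:
```python
from h import *
plan([.44,-.26,.07],92.1)
f,T=snap('wrist','w14')
print([(np.round(world(T,d['xyz']),4).tolist(),round(d['p'],2)) for d in manip.tip_of('small1','wrist')])
p=pix(T,[.44,-.26,.051]);print(p,stem(f,p))
f,T=snap('scene')
for q in ['small1','large1']: print(q,[(np.round(world(T,d['xyz']),4).tolist(),round(d['p'],2)) for d in manip.tip_of(q,'scene')])
```

```text
grasp [ 0.4417 -0.261   0.0986] jaw 93.1 off [ 1.7  1.1 28.6] n 1
twist 0.018 alt -3.124 j6 -2.3
[([0.4404, -0.2565, 0.006], 0.69)]
[255.98161665 218.63514079] [(np.float32(261.1), np.float32(220.6), np.float32(9.6)), (np.float32(259.9), np.float32(199.4), np.float32(17.1))]
small1 [([0.5101, 0.0893, 0.0384], 0.63), ([0.4428, -0.256, 0.0017], 0.53)]
large1 [([0.587, -0.0059, 0.0354], 0.65)]
```

Request:
play_rows(increments=[{"offset": [0.6, 3, 25], "twist": 0, "grip": 0.5}, {"offset": [0.6, 3, 50], "twist": 0, "grip": 0.5}, {"offset": [0.6, 3, 57], "twist": 0, "grip": 0.5}, {"offset": [0.6, 3, 57], "twist": 0, "grip": 0.5}, {"offset": [0.6, 3, 57], "twist": 0, "grip": 0.5}])

```text
time: 29.78
tool_pos: [0.4402, -0.2576, 0.1952]
tool_rot: [0.0, -0.027, 1.0, -0.0]
contact_force: [0.7, -0.7, -0.0]
gripper_width: 0.502
```

Request:
play_rows(increments=[{"offset": [0, 0, 0], "twist": 0, "grip": 0.5}, {"offset": [0, 0, 0], "twist": 0, "grip": 0.5}, {"offset": [0, 0, 0], "twist": 0, "grip": 0.5}, {"offset": [0, 0, 0], "twist": 0, "grip": 0.5}, {"offset": [0, 0, 0], "twist": 0, "grip": 0.5}])

```text
time: 30.2
tool_pos: [0.4402, -0.2576, 0.1953]
tool_rot: [0.0, -0.027, 1.0, -0.0]
contact_force: [-0.3, -0.8, 0.0]
gripper_width: 0.502
```

Run:
```python
from h import *
plan([.441,-.258,.0405],92.1)
f,T=snap('wrist','w15')
p=pix(T,[.441,-.258,.051]);print(p,stem(f,p))
```

```text
grasp [ 0.4403 -0.2577  0.0403] jaw 93.1 off [-0.6 -0.4 -0.2] n 1
twist 0.018 alt -3.124 j6 -2.3
[253.12425088 277.88922631] [(np.float32(256.1), np.float32(276.6), np.float32(14.4)), (np.float32(260.6), np.float32(279.4), np.float32(9.1)), (np.float32(252.4), np.float32(280.4), np.float32(9.1))]
```

Request:
play_rows(increments=[{"offset": [0, 0.9, 0], "twist": 0, "grip": 0.4}, {"offset": [0, 0.9, 0], "twist": 0, "grip": 0.2}, {"offset": [0, 0.9, 0], "twist": 0, "grip": 0}, {"offset": [0, 0.9, 0], "twist": 0, "grip": 0}, {"offset": [0, 0.9, 0], "twist": 0, "grip": 0}])

```text
time: 30.67
tool_pos: [0.44, -0.2565, 0.1946]
tool_rot: [-0.0, -0.027, 1.0, 0.0]
contact_force: [-0.1, 1.0, -0.1]
gripper_width: 0.132
```

Request:
play_rows(increments=[{"offset": [0, 0, 0], "twist": 0, "grip": 0}, {"offset": [0, 0, 0], "twist": 0, "grip": 0}, {"offset": [0, 0, 0], "twist": 0, "grip": 0}, {"offset": [0, 0, 0], "twist": 0, "grip": 0}, {"offset": [0, 0, 0], "twist": 0, "grip": 0}])

```text
time: 31.08
tool_pos: [0.44, -0.2565, 0.1947]
tool_rot: [-0.0, -0.027, 1.0, 0.0]
contact_force: [-0.8, -0.3, -0.0]
gripper_width: 0.131
```

Run:
```python
from h import *
s=manip.state();print(s['contact_force'],s['gripper_width'])
plan([.5145,-.0121,.17],92.1)
```

```text
[-0.80498326 -0.25784408 -0.03829272] 0.13134272676810868
grasp [ 0.44   -0.2565  0.0397] jaw 93.1 off [ -87.7  240.  -130.3] n 2
twist 0.018 alt -3.124 j6 -2.3
```

Request:
play_rows(increments=[{"offset": [0, 0, -30], "twist": 0, "grip": 0}, {"offset": [0, 0, -65], "twist": 0, "grip": 0}, {"offset": [0, 0, -100], "twist": 0, "grip": 0}, {"offset": [0, 0, -130], "twist": 0, "grip": 0}, {"offset": [-10, 25, -130], "twist": 0, "grip": 0}])

```text
time: 31.5
tool_pos: [0.4499, -0.2344, 0.3331]
tool_rot: [0.005, -0.025, 1.0, -0.005]
contact_force: [1.2, -1.0, 0.5]
gripper_width: 0.131
```

Request:
play_rows(increments=[{"offset": [-12, 33, 0], "twist": 0, "grip": 0}, {"offset": [-24, 66, 0], "twist": 0, "grip": 0}, {"offset": [-36, 99, 0], "twist": 0, "grip": 0}, {"offset": [-48, 132, 0], "twist": 0, "grip": 0}, {"offset": [-60, 165, 0], "twist": 0, "grip": 0}])

```text
time: 31.92
tool_pos: [0.4997, -0.0614, 0.3247]
tool_rot: [0.0, -0.027, 1.0, -0.0]
contact_force: [0.7, 0.1, -0.4]
gripper_width: 0.129
```

Request:
play_rows(increments=[{"offset": [-10, 30, 0], "twist": 0, "grip": 0}, {"offset": [-18, 50, 0], "twist": 0, "grip": 0}, {"offset": [-18, 50, 20], "twist": 0, "grip": 0}, {"offset": [-18, 50, 45], "twist": 0, "grip": 0}, {"offset": [-18, 50, 50], "twist": 0, "grip": 0}])

```text
time: 32.33
tool_pos: [0.5133, -0.0113, 0.2706]
tool_rot: [-0.003, -0.028, 1.0, 0.001]
contact_force: [-1.6, 0.1, 0.1]
gripper_width: 0.132
```

Request:
play_rows(increments=[{"offset": [0, 0, 0], "twist": 0, "grip": 0}, {"offset": [0, 0, 0], "twist": 0, "grip": 0}, {"offset": [0, 0, 0], "twist": 0, "grip": 0}, {"offset": [0, 0, 0], "twist": 0, "grip": 0}, {"offset": [0, 0, 0], "twist": 0, "grip": 0}])

```text
time: 32.75
tool_pos: [0.5153, -0.0125, 0.2761]
tool_rot: [0.001, -0.027, 1.0, -0.0]
contact_force: [0.5, 0.1, -1.1]
gripper_width: 0.127
```

Run:
```python
from h import *
plan([.5146,-.0121,.0757],92.1); s=manip.state();print(s['contact_force'],s['gripper_width'])
f,T=snap('wrist','w16')
t,r=rot();g=t+r.apply([0,0,.155])
print('disc front px',pix(T,g+[-.013,0,-.0367]),'rim edge',pix(T,[.515-.0155,-.0121,.055]))
for q in ['small1','pocket_small1']:
    print(q,[(np.round(world(T,d['xyz']),4).tolist(),round(d['p'],2)) for d in manip.tip_of(q,'wrist')])
cv2.imwrite('pics/w16c.png',cv2.resize(f[60:300,156:356],(600,720))[:600])
```

```text
grasp [ 0.5157 -0.0125  0.1211] jaw 93.1 off [ 1.2  0.5 45.4] n 1
twist 0.017 alt -3.125 j6 -1.79
[ 0.50052055  0.08014333 -1.10479319] 0.1274466637129274
disc front px [255.44142806 208.57334334] rim edge [256.1453541  187.65460594]
small1 [([0.5155, -0.0108, 0.0859], 0.61), ([0.509, 0.0967, 0.0408], 0.57)]
pocket_small1 [([0.512, 0.043, 0.0397], 0.8), ([0.5124, -0.0076, 0.0368], 0.75), ([0.5115, 0.093, 0.0443], 0.64)]
```

View pics/w16c.png

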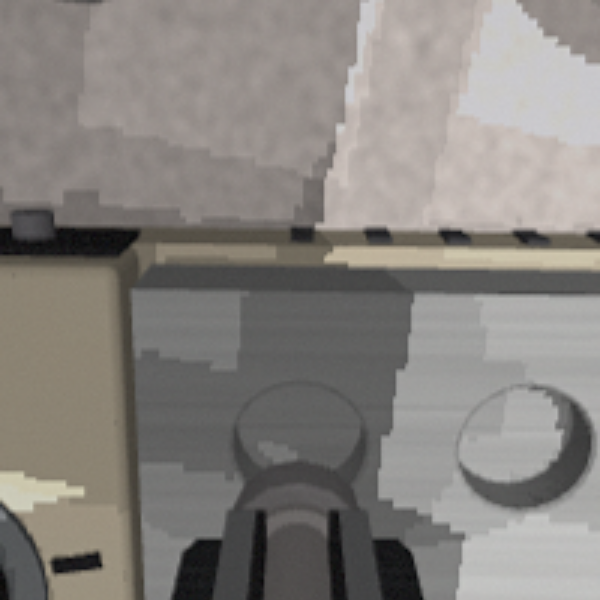

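This matches the previous placement: rim edge at (256,187), disc edge at (255,214). I apply a similar correction.

Request:
play_rows(increments=[{"offset": [2.1, 0.5, 10], "twist": 0, "grip": 0}, {"offset": [2.1, 0.5, 20], "twist": 0, "grip": 0}, {"offset": [2.1, 0.5, 28], "twist": 0, "grip": 0}, {"offset": [2.1, 0.5, 32], "twist": 0, "grip": 0}, {"offset": [2.1, 0.5, 36], "twist": 0, "grip": 0}])

```text
time: 33.32
tool_pos: [0.5123, -0.0117, 0.2372]
tool_rot: [-0.001, -0.027, 1.0, 0.0]
contact_force: [-0.3, -0.0, -0.4]
gripper_width: 0.129
```

Request:
play_rows(increments=[{"offset": [0, 0, 2], "twist": 0, "grip": 0}, {"offset": [0, 0, 4], "twist": 0, "grip": 0}, {"offset": [0, 0, 6], "twist": 0, "grip": 0}, {"offset": [0, 0, 8], "twist": 0, "grip": 0}, {"offset": [0, 0, 8], "twist": 0, "grip": 0}])

```text
time: 33.73
tool_pos: [0.5129, -0.0118, 0.2308]
tool_rot: [0.0, -0.027, 1.0, -0.0]
contact_force: [0.6, 0.6, -0.7]
gripper_width: 0.13
```

Run:
```python
from h import *
plan([.515,-.0121,.0757],92.1); s=manip.state();print(s['contact_force'],s['ft_torque'],s['gripper_width'])
```

```text
grasp [ 0.513  -0.0118  0.0758] jaw 93.1 off [-2.  -0.4  0.1] n 1
twist 0.018 alt -3.124 j6 -1.79
[ 0.56079429  0.58220372 -0.69120746] [-0.00715945 -0.00914362  0.03853511] 0.12988220053553773
```

Request:
play_rows(increments=[{"offset": [0, 0, 0], "twist": 0, "grip": 0.2}, {"offset": [0, 0, 0], "twist": 0, "grip": 0.4}, {"offset": [0, 0, 0], "twist": 0, "grip": 0.5}, {"offset": [0, 0, 0], "twist": 0, "grip": 0.5}, {"offset": [0, 0, -10], "twist": 0, "grip": 0.5}])

```text
time: 34.15
tool_pos: [0.5118, -0.0116, 0.239]
tool_rot: [-0.002, -0.027, 1.0, 0.0]
contact_force: [-0.3, -0.3, 0.4]
gripper_width: 0.499
```

Request:
play_rows(increments=[{"offset": [0, 0, -35], "twist": 0, "grip": 0.5}, {"offset": [0, 0, -70], "twist": 0, "grip": 0.5}, {"offset": [0, 0, -90], "twist": 0, "grip": 0.5}, {"offset": [0, 0, -90], "twist": 0, "grip": 0.5}, {"offset": [-10, -25, -90], "twist": 0, "grip": 0.5}])

```text
time: 34.57
tool_pos: [0.5238, -0.0342, 0.3335]
tool_rot: [0.002, -0.029, 1.0, 0.0]
contact_force: [0.8, -0.7, -0.8]
gripper_width: 0.5
```

Request:
play_rows(increments=[{"offset": [-12, -30, 0], "twist": 0, "grip": 0.5}, {"offset": [-29, -60, 0], "twist": 0, "grip": 0.5}, {"offset": [-29, -71, 0], "twist": 0, "grip": 0.5}, {"offset": [-29, -71, 0], "twist": 0, "grip": 0.5}, {"offset": [-29, -71, 0], "twist": 0, "grip": 0.5}])

```text
time: 34.98
tool_pos: [0.5565, -0.1056, 0.3302]
tool_rot: [-0.001, -0.026, 1.0, 0.0]
contact_force: [-1.0, 0.2, -1.0]
gripper_width: 0.498
```

Run:
```python
from h import *
plan([.557,-.1055,.0934],93.0); s=manip.state();print(s['contact_force'],s['gripper_width'])
for c in ('wrist','scene','top'):
  f,T=snap(c,'f_'+c)
  for q in ['small1','large1','isolator_grip']: print(c,q,[(np.round(world(T,d['xyz']),4).tolist(),round(d['p'],2)) for d in manip.tip_of(q,c)])
  if c=='scene': a=cv2.resize(f[110:270,80:420],None,fx=2.3,fy=2.3)
  if c=='wrist': b=f[:220,:]
b=cv2.resize(b,(a.shape[1],int(220*a.shape[1]/512)))[:230]
cv2.imwrite('pics/f.png',np.vstack([a,b])[:600])
```

```text
grasp [ 0.5563 -0.1055  0.1752] jaw 93.0 off [-0.8 -0.1 81.8] n 1
twist 0.001 alt -3.141 j6 -1.94
[-0.95826277  0.22922478 -0.96836231] 0.497519807613182
wrist small1 [([0.5119, -0.0117, 0.0408], 0.87), ([0.5113, 0.0943, 0.0417], 0.62), ([0.5838, -0.0096, 0.0398], 0.57), ([0.5167, -0.3393, 0.0059], 0.52)]
wrist large1 [([0.5849, -0.008, 0.0394], 0.8)]
wrist isolator_grip [([0.5558, -0.1043, 0.0868], 0.85)]
scene small1 [([0.5083, 0.0913, 0.0405], 0.64), ([0.5159, -0.0085, 0.0374], 0.57)]
scene large1 [([0.5869, -0.0054, 0.038], 0.58)]
scene isolator_grip [([0.5484, -0.1077, 0.0904], 0.96)]
top small1 [([0.5112, -0.0153, 0.0437], 0.6), ([0.5103, 0.0944, 0.0401], 0.57)]
top large1 [([0.5908, -0.0127, 0.0422], 0.49)]
top isolator_grip [([0.5534, -0.107, 0.087], 0.65)]
```

View pics/f.png

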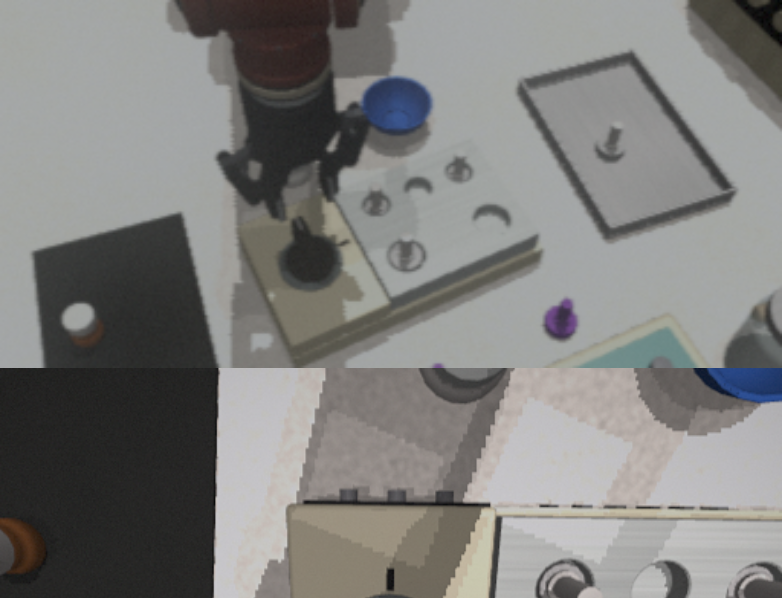

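All three used heads are seated and the finished head stands upright in the tray. Only the jar is left on the mat. Now I grip the isolator.

Request:
play_rows(increments=[{"offset": [-0.7, 0, 35], "twist": 0, "grip": 0.5}, {"offset": [-0.7, 0, 65], "twist": 0, "grip": 0.5}, {"offset": [-0.7, 0, 82], "twist": 0, "grip": 0.5}, {"offset": [-0.7, 0, 82], "twist": 0, "grip": 0.5}, {"offset": [-0.7, 0, 82], "twist": 0, "grip": 0.3}])

```text
time: 36.0
tool_pos: [0.5572, -0.1053, 0.2478]
tool_rot: [-0.001, -0.027, 1.0, 0.0]
contact_force: [0.3, -0.3, 0.6]
gripper_width: 0.377
```

Request:
play_rows(increments=[{"offset": [0, 0, 0], "twist": 0, "grip": 0.1}, {"offset": [0, 0, 0], "twist": 0, "grip": 0}, {"offset": [0, 0, 0], "twist": 0, "grip": 0}, {"offset": [0, 0, 0], "twist": 0, "grip": 0}, {"offset": [0, 0, 0], "twist": 0, "grip": 0}])

```text
time: 36.42
tool_pos: [0.5584, -0.1055, 0.2509]
tool_rot: [0.002, -0.027, 1.0, -0.0]
contact_force: [-1.0, 2.3, 5.0]
gripper_width: 0.147
```

Run:
```python
from h import *
plan([.557,-.1055,.0934],93.0); s=manip.state();print(s['contact_force'],s['ft_torque'],s['gripper_width'])
```

```text
grasp [ 0.5589 -0.1055  0.0959] jaw 93.1 off [1.9 0.1 2.5] n 1
twist 0.001 alt -3.14 j6 -1.94
[-0.98150069  2.32247911  4.97190627] [ 0.37874167  0.18336218 -0.41322412] 0.14713036623963255
```

Request:
play_rows(increments=[{"offset": [1.5, 0, 0], "twist": 0, "grip": 0}, {"offset": [1.5, 0, 0], "twist": 0.1, "grip": 0}, {"offset": [1.5, 0, 0], "twist": 0.2, "grip": 0}, {"offset": [1.5, 0, 0], "twist": 0.3, "grip": 0}, {"offset": [1.5, 0, 0], "twist": 0.4, "grip": 0}])

```text
time: 36.83
tool_pos: [0.5575, -0.106, 0.251]
tool_rot: [0.004, 0.174, 0.985, -0.001]
contact_force: [3.8, -1.0, 3.3]
gripper_width: 0.148
```

Request:
play_rows(increments=[{"offset": [0, 0, 0], "twist": 0.1, "grip": 0}, {"offset": [0, 0, 0], "twist": 0.2, "grip": 0}, {"offset": [0, 0, 0], "twist": 0.3, "grip": 0}, {"offset": [0, 0, 0], "twist": 0.4, "grip": 0}, {"offset": [0, 0, 0], "twist": 0.5, "grip": 0}])

```text
time: 37.25
tool_pos: [0.5572, -0.1065, 0.2509]
tool_rot: [0.003, 0.412, 0.911, -0.001]
contact_force: [0.3, -2.8, 3.2]
gripper_width: 0.149
```

Request:
play_rows(increments=[{"offset": [0, 0, 0], "twist": 0.1, "grip": 0}, {"offset": [0, 0, 0], "twist": 0.2, "grip": 0}, {"offset": [0, 0, 0], "twist": 0.3, "grip": 0}, {"offset": [0, 0, 0], "twist": 0.4, "grip": 0}, {"offset": [0, 0, 0], "twist": 0.48, "grip": 0}])

```text
time: 37.67
tool_pos: [0.5567, -0.1069, 0.2509]
tool_rot: [0.002, 0.617, 0.787, -0.001]
contact_force: [-2.0, -4.4, 5.8]
gripper_width: 0.148
```

Request:
play_rows(increments=[{"offset": [0, 0, 0], "twist": 0.02, "grip": 0}, {"offset": [0, 0, 0], "twist": 0.03, "grip": 0}, {"offset": [0, 0, 0], "twist": 0.04, "grip": 0}, {"offset": [0, 0, 0], "twist": 0.04, "grip": 0}, {"offset": [0, 0, 0], "twist": 0.04, "grip": 0}])

```text
time: 38.08
tool_pos: [0.5567, -0.1069, 0.2509]
tool_rot: [0.002, 0.63, 0.776, -0.001]
contact_force: [-2.3, -4.4, 6.0]
gripper_width: 0.15
```

Run:
```python
from h import *
plan([.557,-.1055,.0934],13.0); s=manip.state();print(s['contact_force'],s['ft_torque'],s['gripper_width'])
```

```text
grasp [ 0.557  -0.1077  0.0959] jaw 11.9 off [2.1 0.5 2.5] n 1
twist -0.02 alt 3.122 j6 -0.53
[-2.30708244 -4.40409269  6.01945347] [-0.70585611  0.55203622  0.34037918] 0.149847738669351
```

Request:
play_rows(increments=[{"offset": [0, 0, 0], "twist": 0.02, "grip": 0}, {"offset": [0, 0, 0], "twist": 0.04, "grip": 0}, {"offset": [0, 0, 0], "twist": 0.04, "grip": 0}, {"offset": [0, 0, 0], "twist": 0.04, "grip": 0}, {"offset": [0, 0, 0], "twist": 0.04, "grip": 0}])

```text
time: 38.5
tool_pos: [0.5567, -0.1065, 0.2509]
tool_rot: [0.002, 0.645, 0.764, -0.001]
contact_force: [-2.0, -2.2, 6.5]
gripper_width: 0.152
```

Run:
```python
from h import *
plan([.557,-.1055,.0934],13.0); s=manip.state();print(s['contact_force'],s['ft_torque'],s['gripper_width'])
```

```text
grasp [ 0.5569 -0.1072  0.0959] jaw 9.7 off [1.7 0.4 2.5] n 1
twist -0.058 alt 3.084 j6 -0.49
[-2.02318487 -2.21376226  6.47433451] [-0.34389776  0.48914194  0.84445926] 0.1523317153227485
```

The torque rose to 0.84 N m, so the handle is at the stop. I release and withdraw upwards.

Request:
play_rows(increments=[{"offset": [0, 0, 0], "twist": 0, "grip": 0.3}, {"offset": [0, 0, 0], "twist": 0, "grip": 0.6}, {"offset": [0, 0, 0], "twist": 0, "grip": 0.6}, {"offset": [0, 0, 0], "twist": 0, "grip": 0.6}, {"offset": [0, 0, -5], "twist": 0, "grip": 0.6}])

```text
time: 38.92
tool_pos: [0.5555, -0.1053, 0.2523]
tool_rot: [-0.001, 0.646, 0.763, -0.001]
contact_force: [-0.5, -0.0, -0.3]
gripper_width: 0.599
```

Request:
play_rows(increments=[{"offset": [0, 0, -30], "twist": 0, "grip": 0.6}, {"offset": [0, 0, -65], "twist": 0, "grip": 0.6}, {"offset": [0, 0, -100], "twist": 0, "grip": 0.6}, {"offset": [0, 0, -120], "twist": 0, "grip": 0.6}, {"offset": [0, 0, -120], "twist": 0, "grip": 0.6}])

```text
time: 39.33
tool_pos: [0.5574, -0.1059, 0.381]
tool_rot: [0.005, 0.646, 0.763, 0.002]
contact_force: [1.3, 0.5, 0.6]
gripper_width: 0.601
```

Request:
play_rows(increments=[{"offset": [0, 0, 0], "twist": 0, "grip": 0.6}, {"offset": [0, 0, 0], "twist": 0, "grip": 0.6}, {"offset": [0, 0, 0], "twist": 0, "grip": 0.6}, {"offset": [0, 0, 0], "twist": 0, "grip": 0.6}, {"offset": [0, 0, 0], "twist": 0, "grip": 0.6}])

```text
time: 39.75
tool_pos: [0.5558, -0.1054, 0.372]
tool_rot: [-0.001, 0.646, 0.763, -0.001]
contact_force: [0.2, 0.8, -0.5]
gripper_width: 0.601
```

Run:
```python
from h import *
s=manip.state();print(s['tool_pos'],s['contact_force'],s['gripper_width'])
f,T=snap('wrist','end')
g=cv2.cvtColor(f,cv2.COLOR_BGR2GRAY)
# bar angle: project the mark's expected place (bar at -x end) and look for the bright mark near the axis
p0=pix(T,[.5565,-.1056,.1])
for q in ['isolator_grip','small1','large1','pocket_small1']: print(q,[(np.round(world(T,d['xyz']),4).tolist(),round(d['p'],2)) for d in manip.tip_of(q,'wrist')])
for th in range(-10,100,5):
    a=2.1-th+180; d=np.array([np.cos(np.radians(a)),np.sin(np.radians(a))])
    L=[pix(T,[.5565+k*d[0],-.1056+k*d[1],.1]) for k in np.linspace(-.03,.03,25)]
    v=[int(g[int(round(y)),int(round(x))]) for x,y in L]
    print(th,'mean',round(np.mean(v),1),'half-',round(np.mean(v[:11]),1),'half+',round(np.mean(v[14:]),1),'max',max(v))
f,T=snap('scene')
for q in ['done1','small1','large1','jar']: print(q,[(np.round(world(T,d['xyz']),3).tolist(),round(d['p'],2)) for d in manip.tip_of(q,'scene')])
```

```text
[ 0.55577299 -0.10544874  0.37201604] [ 0.23475682  0.83471172 -0.51993181] 0.6011219663437729
isolator_grip [([0.5584, -0.1021, 0.0895], 0.71)]
small1 [([0.5114, -0.0143, 0.0412], 0.95)]
large1 [([0.5817, -0.0077, 0.0384], 0.89), ([0.5565, -0.1055, 0.0896], 0.49)]
pocket_small1 [([0.5165, -0.0093, 0.0387], 0.75), ([0.5109, 0.0415, 0.0363], 0.58)]
-10 mean 49.2 half- 49.6 half+ 55.5 max 123
-5 mean 52.2 half- 59.1 half+ 52.9 max 187
0 mean 53.8 half- 65.2 half+ 50.3 max 188
5 mean 54.6 half- 70.5 half+ 46.0 max 187
10 mean 54.6 half- 75.0 half+ 41.6 max 190
15 mean 51.0 half- 73.0 half+ 35.5 max 138
20 mean 49.8 half- 72.5 half+ 33.2 max 138
25 mean 51.4 half- 76.7 half+ 32.9 max 138
30 mean 52.8 half- 82.5 half+ 30.9 max 137
35 mean 51.0 half- 83.9 half+ 25.6 max 138
40 mean 50.6 half- 84.9 half+ 23.6 max 138
45 mean 50.5 half- 85.9 half+ 22.5 max 137
50 mean 48.4 half- 85.2 half+ 18.4 max 136
55 mean 44.5 half- 76.5 half+ 17.5 max 136
60 mean 40.7 half- 66.5 half+ 18.9 max 139
65 mean 25.7 half- 32.1 half+ 19.2 max 136
70 mean 23.2 half- 26.4 half+ 19.4 max 56
75 mean 25.0 half- 25.3 half+ 24.2 max 87
80 mean 47.3 half- 30.5 half+ 69.6 max 101
85 mean 37.1 half- 31.1 half+ 45.9 max 100
90 mean 23.8 half- 25.5 half+ 21.3 max 42
95 mean 30.6 half- 43.8 half+ 18.2 max 127
done1 [([0.718, -0.035, 0.004], 0.77), ([0.525, 0.306, 0.002], 0.62), ([0.707, 0.122, -0.001], 0.62)]
small1 [([0.507, 0.093, 0.038], 0.55), ([0.514, -0.01, 0.04], 0.51)]
large1 [([0.588, -0.004, 0.036], 0.46)]
jar [([0.511, -0.346, 0.003], 0.71)]
```

The profile puts the white mark at 80–85° on its own half, so the isolator is at the on stop. I hand in.

```bash
python3 -c "
from plant import manip
print(manip.job_done())"
```

```text
the job is handed in; nothing more can be done
None
```

The batch is changed and the job is handed in, at about 40 s of the 210 s allowed; no verdict was reported.

- **Off:** I turned the isolator to its off stop, where the torque rose to about 0.7 N m, before touching any head.
- **Finished head:** There was one. It stands upright in the steel tray at about (0.52, 0.30).
- **Used heads:** There were three: one large and two small. Each went into a pocket of its own size. Two grips came out high on the stem, so I opened and gripped those heads again before lifting.
- **On:** I turned the isolator back to its on stop, where the torque rose to about 0.84 N m, then let go and lifted clear.

**Last checks:**
- The detectors put all three used heads at pocket-floor height (z about 0.04) and the finished head on the tray floor.
- The jar's reading was unchanged. The bowl and pot were not measured again; the arm only passed high above them.
- The isolator's white mark read 80–85° in the wrist picture, which is on. The picture limit stopped me from viewing that last frame, so this rests on the brightness profile and the torque.
- While being seated, the large head touched its pocket wall with about 5 N; the two small heads went in with no noticeable side force.

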